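Turn over a tray of maple limb blanks

ROBOT

A 6-joint arm with a two-finger parallel gripper is mounted at the origin on the work surface. World frame = base frame: x ahead of the robot, y to its left, z up, the work surface at z = 0. Lengths are in m, angles in rad, forces in N, time in s.
With the tool pointing down it reaches from about 0.425 to 1.125 m from the base axis. Payload 14.9 kg.
Tool frame: the origin (TCP) lies midway between the tips of the shut fingers; the grasp point (between the pads) lies 19 mm behind it; x points along the fingers, z is the direction in which the jaws open and shut, and the axes are right-handed (so a half turn about x gives the same grasp; the last joint's range is limited). The gripper opens to 91 mm and grips with 3 to 60 N. Pads are 32 mm wide; open, the fingers measure 118 mm over their backs; the gripper's body (76 mm by 178 mm) begins 60 mm behind the grasp point.
Start: joints at [1.17, 0.379, 1.734, -0, 1.028, -0.033], TCP at [0.252, 0.653, 0.214] pointing down, gripper open.
Joint ranges: [-2.77, 2.77], [-0.74, 2.19], [0, 2.66], [-1.06, 4.2], [0.31, 2.87], [-3.08, 3.08]. Speed limits (rad/s): [1.89, 1.89, 2.39, 3.14, 3.14, 3.14].

INTERFACE

Orientations are given as a unit quaternion [x, y, z, w].
In Python, from rig import get_state, camera, job_done gives the robot as it stands.
- The arm moves only by the shell command python3 -m inch 'ROWS' [OPENING] [FORCE]. ROWS is a JSON object of lists of equal length, an entry for each row: "delta_pos": the shift along the tool's x, y, z in mm, a list of three; "roll": the turn about the tool's x in rad. In form: {"delta_pos": [[x, y, z], ...], "roll": [roll, ...]}. A call has 1 to 10 rows; each row shifts and turns the pose as measured when the row begins, along the tool's axes as they then stand; what a row does not reach is not made up. A row lasts 1/10 s, in which the tool goes at most 50 mm and 8.59 degrees, less where a joint would pass 70% of its speed; a pose out of reach is approached as far as the arm can. A call is refused whole if a number of a shift passes 50 or a number of a turn 0.15, either way. A call with a gripper value outside its range is refused whole. OPENING is the opening, from -1 (shut) to 1 (fully open), set as the call begins (- or left out, the last holds). The fingers move at their own pace and stop on an object; FORCE is the grip in N (left out, the last holds). Time passes only in rows, so rows that do not move let the fingers close. It gives the time, the measured TCP pose, the force and the opening at its end, in the units of the state.
- get_state(): the state, without advancing time (a new reading comes with each control period).
- camera(name): name is "scene" or "top" or "wrist"; returns a dict with "color" (480x640x3 uint8, red, green, blue), "range_z" (480x640 float32, m along the optical axis (not along the pixel's ray), 0 where there is no reading), "fx", "fy", "cx", "cy" (pixels), "dist" ([k1, k2, p1, p2, k3] as OpenCV has them; the pictures are not rectified), "eye" and "rotation" of the camera in the world; the wrist camera has in their place "mount" (4x4, takes a point from camera to tool coordinates, whose origin is the TCP and whose axes are the tool frame's). Camera axes: x right, y down, z forward; pixel columns grow to the right and rows downward; lengths in m; the calibration is good to about 2 mm. A picture is of the moment at which its call begins: read the wrist's pose just before it.
- job_done(): hands the job in, once; it reports no verdict.
The state is a dict: "clock": time; "joint_positions": joint angles; "dq": joint speeds; "joint_efforts": joint torques, N m; "eef_pos": TCP position; "eef_rot": TCP orientation; "force": force on the tool from outside, world axes, zero at the start; "moment": the same for the moment, N m; "grip_width": finger opening in m.
Only numpy, scipy, OpenCV 4.12 (cv2) and the standard library are available. Lean on these libraries where they do the work, as an engineer would, in place of code of your own. Each camera call takes 0.05 s, during which the arm holds its last target.

TASK

Turn over all three maple blanks at once: lay the empty tray face-down on the full one with the ears matching and let go of it, then take both trays together by their ears and swing the stack over onto the other slope of the saddle stand, against its lips. Then lift off the emptied tray and set it face-down, rib up, flat on the tiled shelf clear of the stand, leaving the blanks in the pockets of the other tray. Do not spill a blank onto the shelf or disturb the other things.

Things in the scene. Friction and masses are not known exactly. Their poses are not given: they have to be found in the camera images.
- stand: Fixed saddle stand, base 130 x 190 x 8 mm, origin under its centre; ridge along own x, 105 mm up. Two 45 degree slopes fall to own +y and -y, each of two rails 14 mm wide at x = -48 and +48 mm; between the rails it is open, ridge too, so a rib or finger can pass. Each slope ends 98 mm down from the ridge in lips standing 34 mm out of the rails' plane. Full tray starts on the +y slope; -y is free.
- seat_full (a point): Where the origin of a tray resting face-up on the +y slope against its lips lies (52 mm down the slope from the ridge, in the rails' plane). Fixed to the stand.
- seat_other (a point): The same point of the free -y slope.
- tray_full: Full plywood tray 114 (own x) x 92 (y) x 19 mm, 130 g. Origin: centre of its flat back; z points out of the open face. Three pockets 30 x 78 mm, 14 deep, side by side at x = -36, 0, 36 mm; floor 5 mm. Starts face-up on the stand's +y slope, ear uphill (own +y downhill), lower edge on the lips, up to 5 mm off centre sideways. The blanks stand 10 mm proud of its rim.
- tray_empty: Matching empty tray, same sizes and axes. Starts face-down on the shelf, rib up, left or right of the stand, ear (-y side) towards -y of the world within 30 degrees.
- full_rim (a point): Centre of the full tray's rim plane (own 0, 0, 19 mm).
- empty_rim (a point): Centre of the empty tray's rim plane (own 0, 0, 19 mm).
- full_rib (a point): Full tray's grip rib, centre of its top edge (own 0, 0, -24 mm): the rib stands 24 mm out of the middle of the back, 12 mm thick (own x), 50 mm long (own y). Both trays have it.
- empty_rib (a point): The same point of the empty tray's rib.
- full_ear (a point): Full tray's ear, centre of its rim-side face (own 0, -62, 19 mm). The ear juts from the middle of the -y edge, from y = -46 to -78 mm, 40 mm wide (x), 10 mm thick (z 9 to 19 mm), flush with the rim. Trays laid face to face with own y axes parallel have their two ears back to back as one 20 mm thick tongue.
- empty_ear (a point): The same point of the empty tray's ear.
- blank_a: Turned maple limb blank, a waisted round-ended rod 72 mm long, 24 mm diameter, about 24 g, loose in a pocket of the full tray. Origin at its middle, long axis = own y.
- blank_b: Turned maple limb blank, a waisted round-ended rod 72 mm long, 24 mm diameter, about 24 g, loose in a pocket of the full tray. Origin at its middle, long axis = own y.
- blank_c: Turned maple limb blank, a waisted round-ended rod 72 mm long, 24 mm diameter, about 24 g, loose in a pocket of the full tray. Origin at its middle, long axis = own y.
- funnel: Bystander: copper funnel, mouth up, 110 mm wide, 85 mm high, origin under its centre. It stands on the side of the stand where the empty tray is not.
- torso_block: Bystander: turned maple torso block, 82 mm wide, 135 mm high, origin under its centre.
- bell: Bystander: bronze stage bell, 84 mm wide, 105 mm high, origin under its centre.
- dish: Bystander: tin dish 100 mm wide with two ceramic balls, 34 mm high, origin under its centre.
- glue_jar: Bystander: glass glue jar 60 mm wide, 70 mm high, origin under its centre.
- brush: Bystander: brush 170 mm long lying on the shelf.
Things that resemble listed ones, but are neither listed nor needed, are in the scene too. What is shaped like the tray_full but orange is not meant. Leave any orange look-alike of the blank_c alone.

How it is judged:
By the outcome, as a careful person would: the job done as asked, in the order asked, and still so for the second after the job is handed in, with the robot touching nothing.
It also fails if it takes over 72 s, if anything falls off the work surface, if the arm or the gripper's body presses on something with over 40 N, if the wrist force passes 120 N, or if a joint passes its speed limit or range.

## Working session

There is one attempt and no reset: what is moved stays moved. The work goes in short steps, Python scripts to look and compute and a shell command to move; the robot and the scene stay as the last step left them, time stands still between calls to the robot, and variables do not carry over. Pictures are saved under pics/ and viewed, and the job is handed in when it is done.

```bash
ls -la; mkdir -p pics; python3 - <<'E'
from rig import get_state,camera
import cv2,json,numpy as np
s=get_state();print(s)
for n in ["scene","top","wrist"]:
    c=camera(n);np.savez(f"pics/{n}0.npz",**{k:np.array(v) for k,v in c.items()})
    cv2.imwrite(f"pics/{n}0.png",c["color"][:,:,::-1])
    print(n,{k:v for k,v in c.items() if k not in("color","range_z")})
E
```

```text
total 12
drwxr-xr-x  3 agent agent 4096 Dec  7 02:41 .
drwxr-xr-x 23 root  root  4096 Dec  7 02:41 ..
drwxr-xr-x  2 agent agent 4096 Dec  7 02:41 pics
{'clock': 0.0, 'joint_positions': array([ 1.16969447e+00,  3.79379043e-01,  1.73478519e+00, -2.70019875e-05,
        1.02848388e+00, -3.32602196e-02]), 'dq': array([ 2.45314389e-03,  7.89785962e-04, -3.19684219e-04,  1.05870888e-03,
       -4.88474011e-04, -4.24496707e-06]), 'joint_efforts': array([ 9.40647406e-04, -7.63713169e+01, -4.34390008e+01,  6.51063211e-02,
        4.22266312e-02, -6.79908635e-05]), 'eef_pos': array([0.25155302, 0.65281724, 0.21330671]), 'eef_rot': array([-0.40033597,  0.58331718,  0.39992058,  0.58269693]), 'force': array([ 1.06755295,  0.03047759, -0.55387446]), 'moment': array([ 0.03058538, -0.00419462,  0.01720169]), 'grip_width': 0.09131812110058107}
scene {'fx': 460.0950779910094, 'fy': 460.0950779910094, 'cx': 322.76139477602453, 'cy': 238.56375307076337, 'dist': array([-0.02478081,  0.        ,  0.        ,  0.        ,  0.        ]), 'eye': array([1.18189075, 0.10818259, 0.71946785]), 'rotation': array
[... 211 characters left out ...]
     ,  0.        ,  0.        ]), 'eye': array([0.47663057, 0.00251185, 1.19650957]), 'rotation': array([ 0.7119293 , -0.70137946,  0.02223415, -0.02700316])}
wrist {'fx': 428.5931701097434, 'fy': 428.5931701097434, 'cx': 322.7853804746241, 'cy': 242.59180015776352, 'dist': array([-0.07166956,  0.        ,  0.        ,  0.        ,  0.        ]), 'mount': array([[-9.18409052e-04, -2.87012665e-01,  9.57926347e-01,
        -1.70354736e-01],
       [-1.83133508e-04, -9.57926687e-01, -2.87012942e-01,
         8.22449065e-02],
       [ 9.99999561e-01, -4.39023696e-04,  8.27206904e-04,
        -1.29119192e-03],
       [ 0.00000000e+00,  0.00000000e+00,  0.00000000e+00,
         1.00000000e+00]])}
```

View pics/scene0.png

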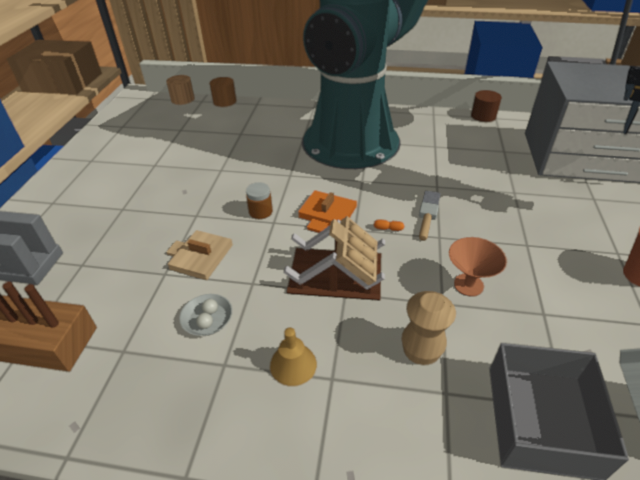

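View pics/top0.png

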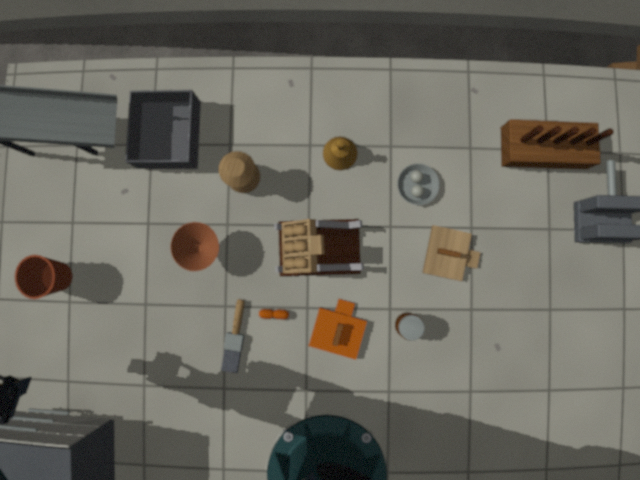

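View pics/wrist0.png

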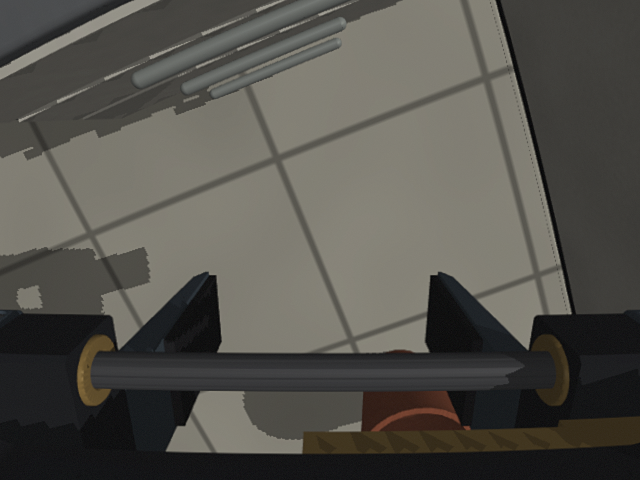

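```bash
cat > h.py <<'E'
import numpy as np,cv2
from scipy.spatial.transform import Rotation as R
def load(n):
    d=np.load(f"pics/{n}.npz");return {k:d[k] for k in d.files}
def cloud(c,T=None):
    K=np.array([[c["fx"],0,c["cx"]],[0,c["fy"],c["cy"]],[0,0,1]],float)
    u,v=np.meshgrid(np.arange(640),np.arange(480))
    p=np.stack([u,v],-1).reshape(-1,1,2).astype(np.float64)
    q=cv2.undistortPoints(p,K,c["dist"]).reshape(480,640,2)
    z=c["range_z"][...,None]
    P=np.concatenate([q*z,z],-1)
    if "eye" in c:
        Rm=R.from_quat(c["rotation"]).as_matrix();W=P@Rm.T+c["eye"]
    else:
        P=P@c["mount"][:3,:3].T+c["mount"][:3,3];W=P@T[:3,:3].T+T[:3,3]
    W[c["range_z"]==0]=np.nan
    return W
def snap(name,tag):
    from rig import get_state,camera
    s=get_state();c=camera(name)
    d={k:np.array(v) for k,v in c.items()}
    T=np.eye(4);T[:3,:3]=R.from_quat(s["eef_rot"]).as_matrix();T[:3,3]=s["eef_pos"];d["T"]=T
    np.savez(f"pics/{tag}.npz",**d);cv2.imwrite(f"pics/{tag}.png",c["color"][:,:,::-1])
    return d,cloud(d,T)
def crop(tag,x0,y0,x1,y1,k,out):
    im=cv2.imread(f"pics/{tag}.png")[y0:y1,x0:x1]
    cv2.imwrite(f"pics/{out}.png",cv2.resize(im,None,fx=k,fy=k,interpolation=cv2.INTER_CUBIC))
E
python3 - <<'E'
from h import *
crop("top0",250,190,510,360,3,"top0c")
crop("scene0",150,170,410,320,3,"scene0c")
W=cloud(load("top0"));S=cloud(load("scene0"))
for n,(u,v) in dict(floor=(400,270),floor2=(100,350),trayE=(435,245),ribE=(450,253),earE=(474,260),funnel=(195,246),orange=(330,340),bell=(341,152),dish=(420,185),jar=(410,325),torso=(240,172)).items(): print(n,W[v,u].round(4))
E
```

```text
floor [ 0.4813 -0.1673 -0.0027]
floor2 [ 0.2754  0.5492 -0.0052]
trayE [ 0.5403 -0.2459  0.0182]
ribE [ 0.5213 -0.2761  0.0396]
earE [ 0.5067 -0.3408  0.0092]
funnel [0.5288 0.3093 0.0361]
orange [ 0.318  -0.0048  0.0173]
bell [ 0.7463 -0.0234  0.0601]
dish [ 0.6794 -0.2093  0.0261]
jar [ 0.36   -0.1804  0.0694]
torso [0.6828 0.1918 0.1358]
```

View pics/top0c.png

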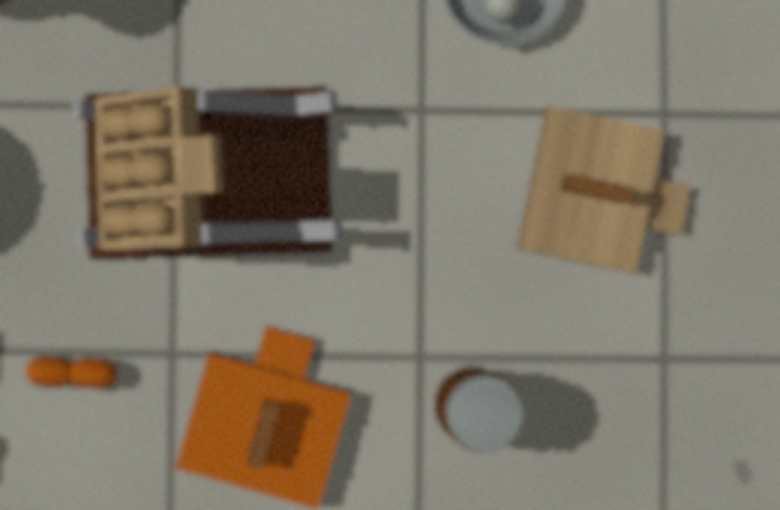

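View pics/scene0c.png

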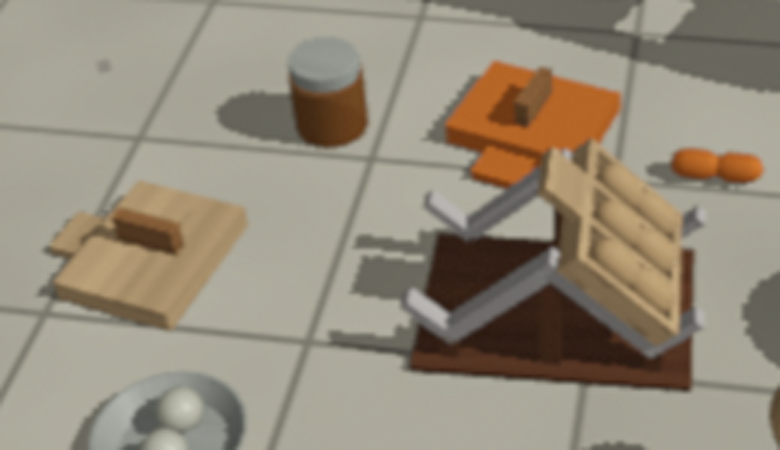

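```bash
cat > m.py <<'E'
from h import *
def rect(P,name):
    r=cv2.minAreaRect((P[:,:2]*1000).astype(np.float32));print(name,len(P),np.round(r[0],1),np.round(r[1],1),round(r[2],1))
for t in ["top0","scene0"]:
    W=cloud(load(t)).reshape(-1,3)
    m=(abs(W[:,2])<.012)&(W[:,0]>.25)&(W[:,0]<.9)&(abs(W[:,1])<.45)
    A=np.c_[W[m][:,:2],np.ones(m.sum())]
    for _ in range(3):
        k=np.linalg.lstsq(A,W[m][:,2],rcond=None)[0]; 
    med=W[m][:,2]-A@k
    print(t,"floor",k.round(4),np.std(med).round(4))
    Z=W[:,2]-np.c_[W[:,:2],np.ones(len(W))]@k
    W=np.c_[W[:,:2],Z]
    e=(abs(W[:,0]-.53)<.1)&(abs(W[:,1]+.28)<.1)
    b=e&(Z>.015)&(Z<.023); rect(W[b],"E body")
    rb=e&(Z>.034); rect(W[rb],"E rib"); print("zmax",Z[e].max(),"zbody",np.median(Z[b]))
    er=e&(Z>.006)&(Z<.0135); rect(W[er],"E ear")
    st=(abs(W[:,0]-.5)<.12)&(abs(W[:,1])<.14)
    bs=st&(Z>.0045)&(Z<.011); rect(W[bs],"base")
    np.save(f"pics/{t}_W.npy",W)
E
python3 m.py
```

```text
top0 floor [ 0.0014  0.0002 -0.0002] 0.0028
E body 1646 [ 519.7 -287.4] [118.3 115.1] 78.7
E rib 127 [ 522.3 -273.2] [50.7 12.3] 78.9
zmax 0.04963538123217937 zbody 0.01876030261577971
E ear 258 [ 530.1 -268.4] [174.9 170.8] 4.7
base 1943 [ 5.006e+02 -1.000e-01] [277.3 239.9] 89.2
scene0 floor [-0.0003  0.001   0.0011] 0.0023
E body 1380 [ 521.7 -275.9] [ 94.4 116.9] 78.7
E rib 143 [ 522.8 -275.5] [48.4 14.4] 77.5
zmax 0.0471881298634088 zbody 0.01872916779682099
E ear 308 [ 520.7 -291.2] [125.4 114.1] 79.1
base 2375 [491.4  32. ] [213.9 221.6] 89.8
```

```bash
cat > fit.py <<'E'
from h import *
from scipy.optimize import least_squares
def sdf(P,b):
    c,h=np.array(b[0]),np.array(b[1]);q=abs(P-c)-h
    return np.linalg.norm(np.maximum(q,0),axis=1)+np.minimum(q.max(1),0)
tray=[((0,0,9.5),(57,46,9.5)),((0,-62,14),(20,16,5)),((0,0,-12),(6,25,12))]
standbase=[((0,0,4),(65,95,4))]
def Z(a): return R.from_euler("z",a).as_matrix()
# slope frames in stand coords: +y slope: origin at seat; tray axes: y downhill, z normal, x = y cross z
c=np.sqrt(.5)
def slope(sg):
    y=np.array([0,sg*c,-c]);z=np.array([0,sg*c,c]);x=np.cross(y,z)
    return np.stack([x,y,z],1), np.array([0,0,105])+52*y
def full_tray_d(P,x,y,a,off):
    Rs,t=slope(1);Q=(P-[x,y,0])@Z(a);Q=(Q-t)@Rs
    Q=Q-[off,0,0]
    return np.min([sdf(Q,b) for b in tray],0)
def stand_d(P,x,y,a):
    Q=(P-[x,y,0])@Z(a);ds=[sdf(Q,standbase[0])]
    for sg in(1,-1):
        Rs,t=slope(sg);q=(Q-t)@Rs
        for xx in(-48,48):
            ds.append(sdf(q,((xx,0,-5),(7,50,5))))
            ds.append(sdf(q,((xx,50,15),(7,4,19))))
    return np.min(ds,0)
E
python3 - <<'E'
from fit import *
for ts in (["top0"],["scene0"],["top0","scene0"]):
    W=np.concatenate([np.load(f"pics/{t}_W.npy") for t in ts])*1000
    W=W[~np.isnan(W).any(1)]
    e=(abs(W[:,0]-522)<80)&(abs(W[:,1]+280)<90)&(W[:,2]>5);P=W[e]
    def fe(p):
        Q=(P-[p[0],p[1],0])@Z(p[2]); Q=Q*[-1,1,-1]+[0,0,19]
        return np.min([sdf(Q,b) for b in tray],0)
    r=least_squares(fe,[521,-276,-.19],loss="soft_l1",f_scale=1.5);print(ts,"empty",r.x.round(4),np.median(abs(r.fun)))
    s=(abs(W[:,0]-495)<90)&(abs(W[:,1]-5)<125)&(W[:,2]>5);P=W[s]
    f=lambda p:np.minimum(stand_d(P,*p[:3]),full_tray_d(P,*p))
    best=None
    for a in(-.05,.05):
        r=least_squares(f,[495,5,a,0],loss="soft_l1",f_scale=1.5)
        if best is None or r.cost<best.cost:best=r
    print("stand",best.x.round(4),np.median(abs(best.fun)),len(P))
    Qf=P[(abs(best.fun)<3)]
E
```

```text
['top0'] empty [ 5.220432e+02 -2.747730e+02 -2.051000e-01] 1.3802209698829397
stand [ 5.279087e+02  2.625600e+01  4.940000e-02 -1.148000e-01] 1.7849608027273778 4219
['scene0'] empty [ 5.213291e+02 -2.763934e+02 -2.023000e-01] 0.7890817907447953
stand [ 5.306781e+02  2.344970e+01  4.540000e-02 -3.069000e-01] 1.1358374677374967 4534
['top0', 'scene0'] empty [ 5.214983e+02 -2.758967e+02 -2.035000e-01] 1.0420366734132491
stand [5.280531e+02 3.567270e+01 6.210000e-02 3.218293e+02] 7.088057024465904 8753
```

```bash
cat > ov.py <<'E'
from fit import *
def proj(c,P):
    Rm=R.from_quat(c["rotation"]).as_matrix()
    q=(P-c["eye"])@Rm
    K=np.array([[c["fx"],0,c["cx"]],[0,c["fy"],c["cy"]],[0,0,1]],float)
    return cv2.projectPoints(q.reshape(-1,1,3),np.zeros(3),np.zeros(3),K,c["dist"])[0].reshape(-1,2)
def boxedges(b):
    c,h=np.array(b[0]),np.array(b[1]);E=[]
    for i in range(3):
        for s in(-1,1):
            for t in(-1,1):
                a=np.zeros(3);a[(i+1)%3]=s;a[(i+2)%3]=t
                p=a.copy();p[i]=-1;q=a.copy();q[i]=1;E.append((c+p*h,c+q*h))
    return E
def draw(tag,items,x0,y0,x1,y1,k,out):
    c=load(tag);im=cv2.resize(cv2.imread(f"pics/{tag}.png")[y0:y1,x0:x1],None,fx=k,fy=k,interpolation=cv2.INTER_CUBIC)
    for Rm,t,boxes,col in items:
        for b in boxes:
            for p,q in boxedges(b):
                uv=proj(c,(np.array([p,q])@Rm.T+t)/1000)
                uv=((uv-[x0,y0]+.5)*k).astype(int);cv2.line(im,tuple(map(int,uv[0])),tuple(map(int,uv[1])),col,1)
    cv2.imwrite(f"pics/{out}.png",im)
E
python3 - <<'E'
from ov import *
W=np.concatenate([np.load(f"pics/{t}_W.npy") for t in ["top0","scene0"]])*1000
W=W[~np.isnan(W).any(1)]
s=(abs(W[:,0]-529)<75)&(abs(W[:,1]-25)<115)&(W[:,2]>5);P=W[s]
f=lambda p:np.minimum(stand_d(P,*p[:3]),full_tray_d(P,*p))
r=least_squares(f,[529.3,24.8,.047,0],loss="soft_l1",f_scale=1.5,x_scale=[1,1,.01,1]);print(r.x,np.median(abs(r.fun)))
x,y,a,off=r.x
Rz=Z(a);items=[(Rz,np.array([x,y,0]),standbase,(0,255,255))]
for sg in(1,-1):
    Rs,t=slope(sg);items.append((Rz@Rs,Rz@t+[x,y,0],[((xx,0,-5),(7,50,5)) for xx in(-48,48)],(255,0,255)))
    if sg==1: items.append((Rz@Rs,Rz@(t+Rs@[off,0,0])+[x,y,0],tray,(0,255,0)))
ea=-.2035
items.append((Z(ea)@np.diag([-1,1,-1]),np.array([521.5,-275.9,19]),tray,(0,255,0)))
draw("top0",items,250,190,510,360,3,"ovt");draw("scene0",items,150,170,410,320,3,"ovs")
E
```

```text
[ 5.31125095e+02  2.49263804e+01  4.35935541e-02 -3.84850753e-01] 1.382292454569158
```

View pics/ovt.png

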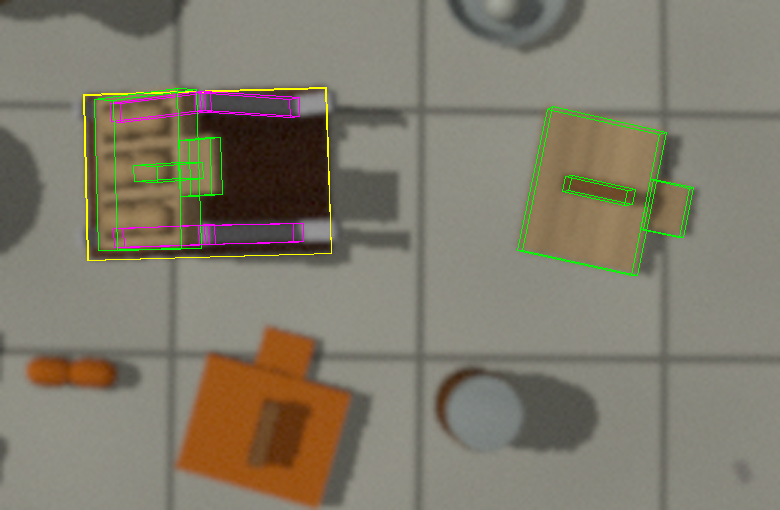

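View pics/ovs.png

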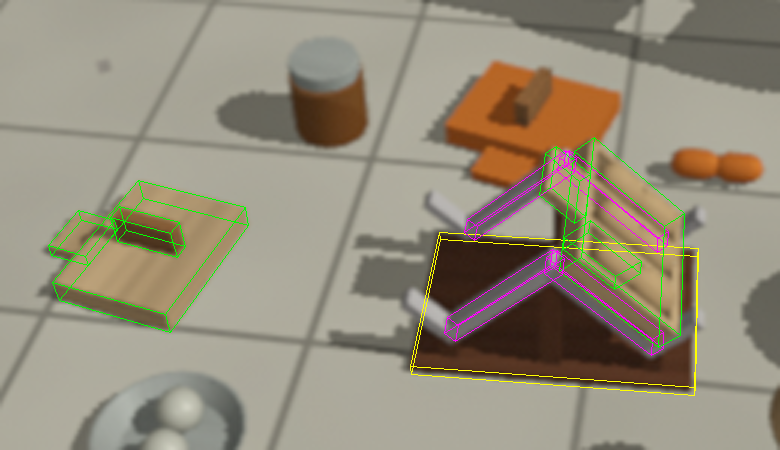

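```bash
python3 -m inch '{"delta_pos": [[0,-47,-5],[0,-47,-5],[0,-47,-5],[0,-47,-5],[0,-47,-5],[0,-47,-5],[0,-47,-5],[0,-47,-5],[0,-47,-5],[0,-47,-5]], "roll": [0.06,0.06,0.06,0.06,0.06,0.06,0.06,0.06,0.06,0.06]}' 1 20
```

```text
clock: 1.15
eef_pos: [0.6003, 0.3271, 0.2115]
eef_rot: [-0.205, 0.678, 0.205, 0.676]
force: [1.1, 0.8, 0.6]
grip_width: 0.0916
```

```bash
cat > to.py <<'E'
import sys
from h import *
from rig import get_state
def show(x,y,z,yawdeg):
    s=get_state();M=R.from_quat(s["eef_rot"]).as_matrix();d=np.array([x,y,z])-s["eef_pos"]*1000
    yaw=np.degrees(np.arctan2(M[1,2],M[0,2]))
    dy=(yawdeg-yaw+180)%360-180
    print("t",round(s["clock"],2),"pos",(s["eef_pos"]*1000).round(1),"yaw",yaw.round(2),"tilt",np.degrees(np.arccos(-M[2,0])).round(2),"F",s["force"].round(1),"w",round(s["grip_width"]*1000,1))
    print("j",s["joint_positions"].round(2))
    print("delta tool",(M.T@d).round(1),"roll",(-np.radians(dy)).round(3))
if __name__=="__main__": show(*map(float,sys.argv[1:5]))
E
python3 to.py 521.5 -276 150 -11.66
```

```text
t 1.15 pos [600.3 327.1 211.5] yaw 33.69 tilt 0.13 F [1.1 0.8 0.6] w 91.6
j [ 0.46  0.36  1.77 -0.    1.02 -0.12]
delta tool [  62.5 -458.1 -400. ] roll 0.791
```

```bash
python3 -m inch '{"delta_pos": [[0,-36,-31],[0,-38,-29],[0,-39,-26],[0,-41,-24],[0,-42,-22],[0,-43,-19],[0,-44,-16],[0,-45,-14],[0,-46,-11],[0,-46,-8]], "roll": [0.06,0.06,0.06,0.06,0.06,0.06,0.06,0.06,0.06,0.06]}' && python3 to.py 521.5 -276 150 -11.66
```

```text
clock: 2.15
eef_pos: [0.5329, -0.1588, 0.2113]
eef_rot: [0.013, 0.707, -0.014, 0.707]
force: [1.2, 0.4, 0.3]
grip_width: 0.0912
t 2.15 pos [ 532.9 -158.8  211.3] yaw -2.18 tilt 0.11 F [1.2 0.4 0.3] w 91.2
j [-0.33  0.16  2.03 -0.    0.96 -0.29]
delta tool [  61.5 -117.4   -6.9] roll 0.165
```

```bash
python3 -m inch '{"delta_pos": [[12,-40,-4],[20,-40,-2],[30,-37,0],[0,0,0]], "roll": [0.055,0.055,0.055,0]}' && python3 to.py 521.5 -276 150 -11.66; python3 - <<'E'
from h import *
d,W=snap("wrist","w1")
E
```

```text
clock: 2.55
eef_pos: [0.5139, -0.2847, 0.1487]
eef_rot: [0.075, 0.702, -0.078, 0.704]
force: [-1.2, 0.6, 0.6]
grip_width: 0.0911
t 2.55 pos [ 513.9 -284.7  148.7] yaw -12.42 tilt 0.22 F [-1.2  0.6  0.6] w 91.1
j [-0.54  0.29  2.   -0.    0.85 -0.33]
delta tool [-1.3 10.1  5.6] roll -0.013
```

View pics/w1.png

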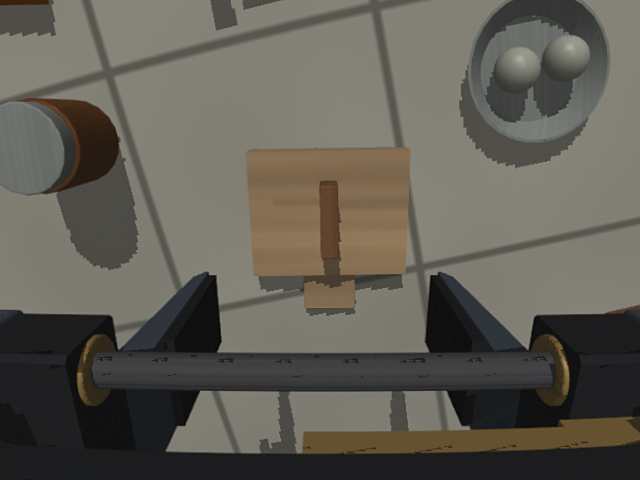

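```bash
python3 - <<'E'
from fit import *
d=load("w1");W=cloud(d,d["T"]).reshape(-1,3)*1000
W=W[~np.isnan(W).any(1)]
fl=(abs(W[:,2])<10)&(abs(W[:,0]-522)<120)&(abs(W[:,1]+270)<120);print("floor",np.median(W[fl][:,2]))
W[:,2]-=np.median(W[fl][:,2])
e=(abs(W[:,0]-522)<80)&(abs(W[:,1]+280)<90)&(W[:,2]>5)&(W[:,2]<50);P=W[e]
def fe(p):
    Q=(P-[p[0],p[1],0])@Z(p[2]); Q=Q*[-1,1,-1]+[0,0,19]
    return np.min([sdf(Q,b) for b in tray],0)
r=least_squares(fe,[521,-276,-.2],loss="soft_l1",f_scale=1.,x_scale=[1,1,.01]);print(r.x.round(4),np.median(abs(r.fun)),len(P))
E
```

```text
floor -0.40193458658238645
[ 5.193196e+02 -2.744751e+02 -2.022000e-01] 0.4556624772766167 21692
```

```bash
python3 to.py 519.3 -274.5 30 -11.6; python3 -m inch '{"delta_pos": [[30,11,3],[30,0,0],[0,0,0]], "roll": [-0.014,0,0]}' && python3 to.py 519.3 -274.5 30 -11.6
```

```text
t 2.6 pos [ 514.9 -283.6  150.4] yaw -12.31 tilt 0.29 F [0.  0.6 0.8] w 91.1
j [-0.54  0.29  2.   -0.    0.85 -0.33]
delta tool [120.3  10.2   1.9] roll -0.012
clock: 2.9
eef_pos: [0.5223, -0.2727, 0.0914]
eef_rot: [0.069, 0.701, -0.072, 0.706]
force: [0.2, 0.1, 0.8]
grip_width: 0.0913
t 2.9 pos [ 522.3 -272.7   91.4] yaw -11.38 tilt 0.48 F [0.2 0.1 0.8] w 91.3
j [-0.52  0.38  2.01 -0.    0.74 -0.32]
delta tool [61.4 -2.1 -3.1] roll 0.004
```

```bash
cat > wfit.py <<'E'
import sys
from fit import *
tag=sys.argv[1]
d,W=snap("wrist",tag);W=W.reshape(-1,3)*1000
W=W[~np.isnan(W).any(1)]
c=d["T"][:2,3]*1000
fl=(abs(W[:,2])<8)&(abs(W[:,0]-522)<120)&(abs(W[:,1]+270)<120);f0=np.median(W[fl][:,2]);print("floor",f0);W[:,2]-=f0
e=(abs(W[:,0]-522)<80)&(abs(W[:,1]+280)<90)&(W[:,2]>5)&(W[:,2]<46);P=W[e]
def fe(p):
    Q=(P-[p[0],p[1],0])@Z(p[2]); Q=Q*[-1,1,-1]+[0,0,19]
    return np.min([sdf(Q,b) for b in tray],0)
r=least_squares(fe,[521,-276,-.2],loss="soft_l1",f_scale=1.,x_scale=[1,1,.01]);print(r.x.round(4),np.median(abs(r.fun)),len(P))
E
python3 wfit.py w2
```

```text
floor -0.43466148833249535
[ 5.196295e+02 -2.745415e+02 -2.016000e-01] 0.4114534304668531 29767
```

```bash
python3 -m inch '{"delta_pos": [[20,-2,-3],[20,0,0],[14,0,0],[0,0,0]], "roll": [0.004,0,0,0]}' -0.3 && python3 to.py 519.5 -274.5 30 -11.57
```

```text
clock: 3.35
eef_pos: [0.5251, -0.275, 0.0455]
eef_rot: [0.067, 0.698, -0.073, 0.709]
force: [0.3, -0.9, 0.9]
grip_width: 0.062
t 3.35 pos [ 525.1 -275.    45.5] yaw -11.41 tilt 1.07 F [ 0.3 -0.9  0.9] w 62.0
j [-0.52  0.46  2.01 -0.    0.65 -0.32]
delta tool [15.4 -0.5 -5.8] roll 0.003
```

```bash
python3 -m inch '{"delta_pos": [[8,0,-6],[8,0,0],[0,0,0]], "roll": [0,0,0]}' && python3 to.py 519.5 -274.5 30 -11.57
```

```text
clock: 3.65
eef_pos: [0.5206, -0.2743, 0.0312]
eef_rot: [0.067, 0.697, -0.074, 0.711]
force: [-0.2, -0.5, 0.4]
grip_width: 0.0382
t 3.65 pos [ 520.6 -274.3   31.2] yaw -11.37 tilt 1.26 F [-0.2 -0.5  0.4] w 38.2
j [-0.52  0.48  2.02 -0.    0.62 -0.32]
delta tool [ 1.1 -0.4 -1. ] roll 0.004
```

```bash
python3 -m inch '{"delta_pos": [[1,0,-1],[0,0,0],[0,0,0],[0,0,0],[0,0,0]], "roll": [0,0,0,0,0]}' -1 20 && python3 to.py 519.5 -274.5 30 -11.57
```

```text
clock: 4.15
eef_pos: [0.5198, -0.2744, 0.031]
eef_rot: [0.066, 0.696, -0.074, 0.711]
force: [-0.8, -0.3, -0.8]
grip_width: 0.012
t 4.15 pos [ 519.8 -274.4   31. ] yaw -11.37 tilt 1.29 F [-0.8 -0.3 -0.8] w 12.0
j [-0.52  0.48  2.02 -0.    0.62 -0.33]
delta tool [ 1.  -0.1 -0.3] roll 0.003
```

```bash
python3 -m inch '{"delta_pos": [[-10,0,0],[-30,0,0],[-40,0,0],[-40,0,0],[-40,0,0],[-40,0,0]], "roll": [0,0,0,0,0,0]}' - 25 && python3 to.py 529 -20 230 2.4
```

```text
clock: 4.75
eef_pos: [0.5129, -0.2701, 0.2354]
eef_rot: [0.068, 0.699, -0.072, 0.708]
force: [1.0, -0.1, -1.3]
grip_width: 0.0117
t 4.75 pos [ 512.9 -270.1  235.4] yaw -11.39 tilt 0.76 F [ 1.  -0.1 -1.3] w 11.7
j [-0.52  0.16  1.98 -0.    0.99 -0.33]
delta tool [  3.7 248.4 -33.6] roll -0.241
```

```bash
python3 -m inch '{"delta_pos": [[0,30,-4],[0,42,-6],[0,42,-4],[0,42,-3],[0,42,0],[0,35,3],[0,15,0],[0,0,0],[0,0,0]], "roll": [-0.03,-0.04,-0.04,-0.04,-0.04,-0.04,-0.01,0,0]}' && python3 to.py 529 -20 230 2.4; python3 - <<'E'
from h import *
snap("wrist","w3")
E
```

```text
clock: 5.65
eef_pos: [0.5247, -0.0142, 0.2471]
eef_rot: [-0.022, 0.697, 0.012, 0.717]
force: [1.0, 0.7, -1.2]
grip_width: 0.012
t 5.65 pos [524.7 -14.2 247.1] yaw 2.83 tilt 1.8 F [ 1.   0.7 -1.2] w 12.0
j [-0.07  0.04  2.08 -0.01  0.99 -0.11]
delta tool [17.3 -5.7  3.5] roll 0.008
```

View pics/w3.png

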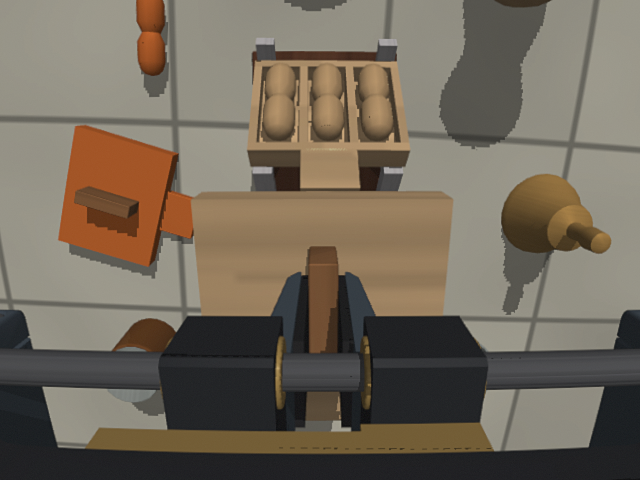

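```bash
cat > ff.py <<'E'
import sys
from fit import *
# blanks modelled loosely: points above rim ignored through robust loss; pocket interior: exclude by using rim/edges
def fitfull(tag,x0=(529,25,.04,0)):
    d=load(tag);W=cloud(d,d["T"]).reshape(-1,3)*1000
    W=W[~np.isnan(W).any(1)]
    fl=(abs(W[:,2])<12)&(abs(W[:,0]-529)<150)&(W[:,1]>20)&(W[:,1]<250);f0=np.median(W[fl][:,2]);print("floor",f0)
    W[:,2]-=f0
    def trayQ(p):
        Rs,t=slope(1);Q=(W-[p[0],p[1],0])@Z(p[2]);return (Q-t)@Rs-[p[3],0,0]
    Q=trayQ(x0)
    # rim/outer/ear points
    m=(abs(Q[:,0])<70)&(Q[:,1]>-86)&(Q[:,1]<60)&(Q[:,2]>5)&(Q[:,2]<23)
    P=W[m]
    pk=[((x,0,15),(15,39,10)) for x in(-36,0,36)]
    def f(p):
        Rs,t=slope(1);q=((P-[p[0],p[1],0])@Z(p[2])-t)@Rs-[p[3],0,0]
        o=np.min([sdf(q,b) for b in tray[:2]],0)
        i=np.max([-sdf(q,b) for b in pk],0)
        return np.maximum(o,i)
    # stand fixed x = x0: tray pose (x,y,yaw)
    g=lambda p:f([p[0],p[1],p[2],0])
    r=least_squares(g,x0[:3],loss="soft_l1",f_scale=1.,x_scale=[1,1,.01]);print("fulltray(stand-equivalent x incl. off,y,yaw)",r.x.round(3),np.median(abs(r.fun)),len(P))
    return r.x,W
def fitheld(tag):
    d=load(tag);T=d["T"];W=cloud(d,T).reshape(-1,3)
    W=W[~np.isnan(W).any(1)]
    P=(W-T[:3,3])@T[:3,:3]*1000   # tool coords
    # held tray: tray y ~ tool y, tray z ~ tool x, tray x = y cross z = tool(y x x) = -z
    m=(P[:,0]>-16)&(P[:,0]<50)&(abs(P[:,2])<64)&(P[:,1]>-20)&(P[:,1]<60)&((P[:,0]>-5)|(abs(P[:,2])<7))
    P=P[m]
    R0=np.array([[0,0,1],[0,1,0],[-1,0,0]],float) # cols tray x,y,z in tool
    def f(p):
        Q=(P-[p[0],p[1],p[2]])@(R.from_rotvec(p[3:]).as_matrix()@R0)
        return np.min([sdf(Q,b) for b in tray],0)
    r=least_squares(f,[12,0,0,0,0,0],loss="soft_l1",f_scale=1.,x_scale=[1,1,1,.01,.01,.01]);print("held origin tool",r.x[:3].round(2),"rotvec deg",np.degrees(r.x[3:]).round(2),np.median(abs(r.fun)),len(P))
if __name__=="__main__":
    d=load(sys.argv[1]);print("tool axes\n",d["T"][:3,:3].round(3))
    fitheld(sys.argv[1]);fitfull(sys.argv[1])
E
python3 ff.py w3
```

```text
tool axes
 [[ 0.028 -0.049  0.998]
 [-0.014  0.999  0.049]
 [-1.    -0.015  0.028]]
held origin tool [12.21  0.06 -1.38] rotvec deg [0.01 0.77 0.52] 0.3687975410647688 30217
floor -0.33791033851929275
fulltray(stand-equivalent x incl. off,y,yaw) [5.29618e+02 2.42820e+01 4.40000e-02] 0.4798439501760363 11436
```

```bash
python3 to.py 527.8 97.9 185 2.5;  python3 -m inch '{"delta_pos": [[0,30,0],[5,40,0],[10,30,0],[20,10,0],[0,0,0]], "roll": [0.005,0,0,0,0]}' && python3 to.py 527.8 97.9 180 2.5
```

```text
t 5.7 pos [524.7 -14.5 247. ] yaw 2.79 tilt 1.79 F [-0.7 -1.3  0.1] w 11.4
j [-0.07  0.04  2.08 -0.01  0.99 -0.11]
delta tool [ 60.6 113.1   6.9] roll 0.005
clock: 6.2
eef_pos: [0.5225, 0.0928, 0.211]
eef_rot: [-0.017, 0.696, 0.007, 0.718]
force: [-0.6, -0.2, -0.8]
grip_width: 0.0115
t 6.2 pos [522.5  92.8 211. ] yaw 1.95 tilt 1.94 F [-0.6 -0.2 -0.8] w 11.5
j [ 0.14  0.1   2.09 -0.02  0.92  0.12]
delta tool [31.1  5.4  4.6] roll -0.01
```

```bash
python3 -m inch '{"delta_pos": [[15,5,5],[15,0,0],[0,0,0]], "roll": [-0.01,0,0]}' && python3 to.py 527.8 97.9 178 2.5; python3 - <<'E'
from h import *
d,W=snap("scene","s1"); print(d["T"][:3,0].round(4)); crop("s1",220,120,480,330,3,"s1c")
E
```

```text
clock: 6.5
eef_pos: [0.5295, 0.0945, 0.1819]
eef_rot: [-0.02, 0.696, 0.009, 0.718]
force: [-0.2, 0.9, -0.9]
grip_width: 0.012
t 6.5 pos [529.5  94.5 181.9] yaw 2.35 tilt 2.0 F [-0.2  0.9 -0.9] w 12.0
j [ 0.14  0.16  2.09 -0.03  0.86  0.12]
delta tool [ 3.7  3.5 -1.7] roll -0.003
[ 0.0317 -0.0146 -0.9994]
```

View pics/s1c.png

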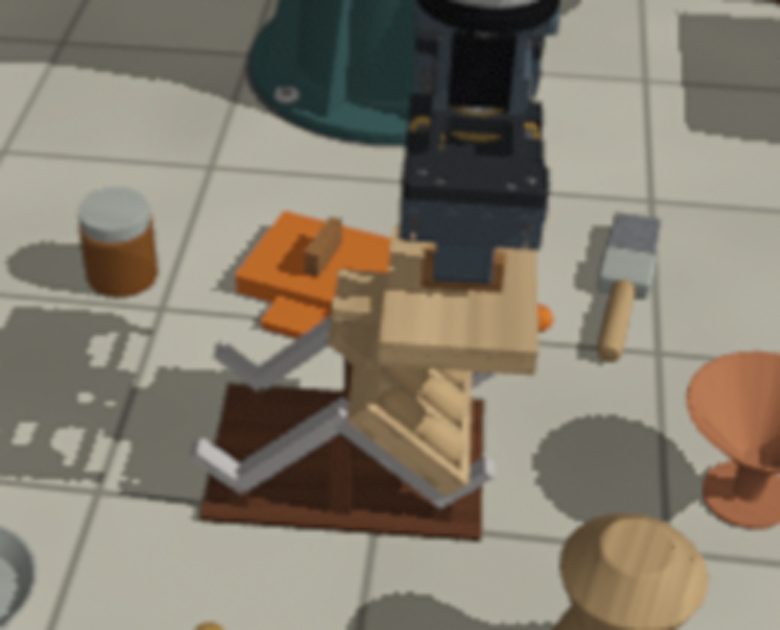

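```bash
python3 -m inch '{"delta_pos": [[6,3,-2],[5,1,0],[0,0,0]], "roll": [-0.003,0,0]}' - 7 && python3 to.py 527.7 98 167 2.5
```

```text
clock: 6.85
eef_pos: [0.5288, 0.0974, 0.1726]
eef_rot: [-0.02, 0.695, 0.01, 0.719]
force: [-0.2, 0.6, -1.2]
grip_width: 0.0121
t 6.85 pos [528.8  97.4 172.6] yaw 2.42 tilt 2.15 F [-0.2  0.6 -1.2] w 12.1
j [ 0.15  0.17  2.1  -0.03  0.84  0.12]
delta tool [ 5.5  0.8 -1.2] roll -0.001
```

```bash
python3 -m inch '{"delta_pos": [[5,1,-1.2],[8,3,0],[8,2.5,0]], "roll": [0,0,0]}' && python3 to.py 527.6 103.4 152.4 2.5
```

```text
clock: 7.15
eef_pos: [0.5287, 0.104, 0.1515]
eef_rot: [-0.02, 0.694, 0.01, 0.72]
force: [-1.1, 1.3, -0.1]
grip_width: 0.0118
t 7.15 pos [528.7 104.  151.5] yaw 2.39 tilt 2.26 F [-1.1  1.3 -0.1] w 11.8
j [ 0.16  0.2   2.11 -0.03  0.8   0.14]
delta tool [-0.9 -0.6 -1.1] roll -0.002
```

```bash
python3 - <<'E'
from ff import *
snap("wrist","w4");fitheld("w4")
E
```

```text
held origin tool [12.2  -2.84 -1.16] rotvec deg [ 0.07  0.21 -9.31] 0.4132559904848767 26912
```

View pics/w4.png

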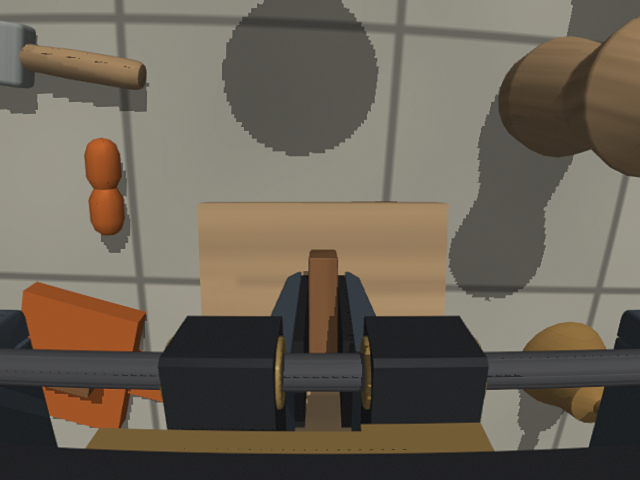

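```bash
python3 -m inch '{"delta_pos": [[7,1,-1],[7,0.8,0],[8,0.2,0],[8,-0.5,0]], "roll": [0,0,0,0]}' && python3 to.py 527.6 106.1 122.6 2.5; python3 - <<'E'
from ff import *
snap("wrist","w5");fitheld("w5")
E
```

```text
clock: 7.6
eef_pos: [0.5285, 0.1059, 0.118]
eef_rot: [-0.02, 0.694, 0.01, 0.72]
force: [-0.0, -0.5, 0.1]
grip_width: 0.0118
t 7.6 pos [528.5 105.9 118. ] yaw 2.45 tilt 2.23 F [-0.  -0.5  0.1] w 11.8
j [ 0.16  0.26  2.12 -0.03  0.73  0.14]
delta tool [-4.7  0.2 -0.7] roll -0.001
held origin tool [13.65 -3.55 -0.89] rotvec deg [0.23 0.07 1.48] 3.023060457595136 20387
```

```bash
python3 - <<'E'
from h import *
snap("scene","s2");crop("s2",220,120,480,330,3,"s2c")
E
```

```text
(no output)
```

View pics/s2c.png

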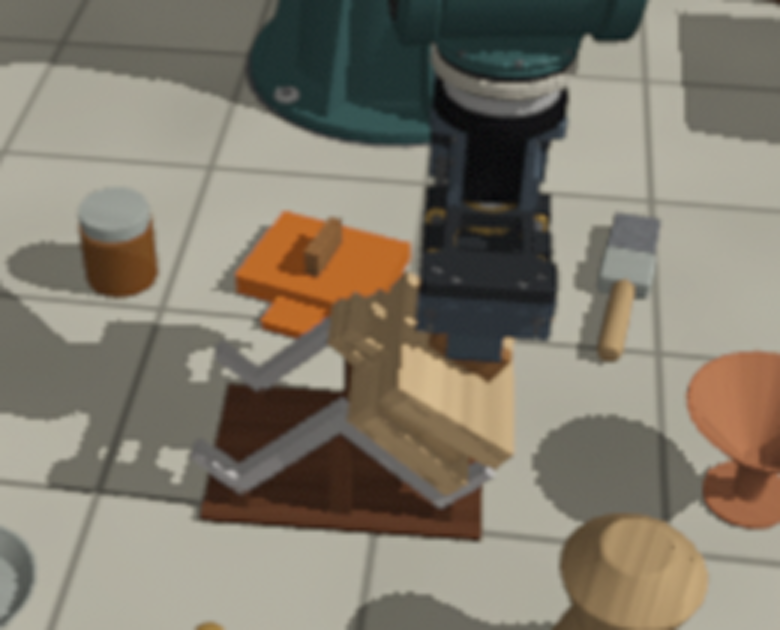

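View pics/w5.png

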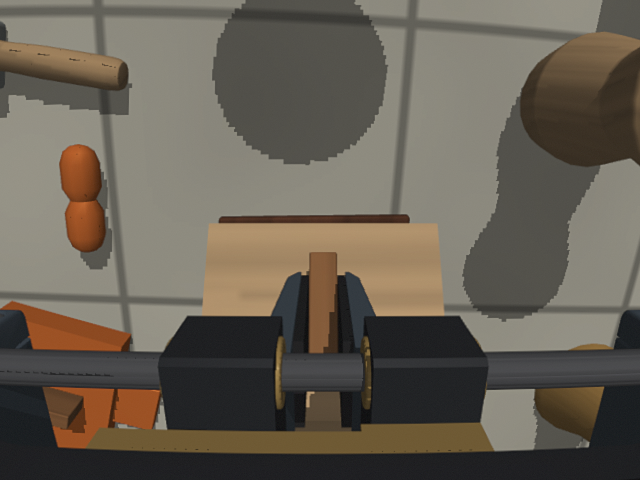

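```bash
python3 -m inch '{"delta_pos": [[6,-1.2,-0.8],[5,-1.4,0],[3,-1,0],[0,0,0]], "roll": [0,0,0,0]}' && python3 to.py 527.6 101.4 101.1 2.5; python3 - <<'E'
from h import *
snap("scene","s3");crop("s3",220,120,480,330,3,"s3c")
snap("wrist","w6")
E
```

```text
clock: 8.1
eef_pos: [0.5298, 0.1025, 0.1054]
eef_rot: [-0.019, 0.694, 0.01, 0.72]
force: [-3.7, 3.8, 5.6]
grip_width: 0.0124
t 8.1 pos [529.8 102.5 105.4] yaw 2.38 tilt 2.27 F [-3.7  3.8  5.6] w 12.4
j [ 0.16  0.28  2.12 -0.03  0.71  0.14]
delta tool [ 4.2 -1.  -2.4] roll -0.002
```

View pics/s3c.png

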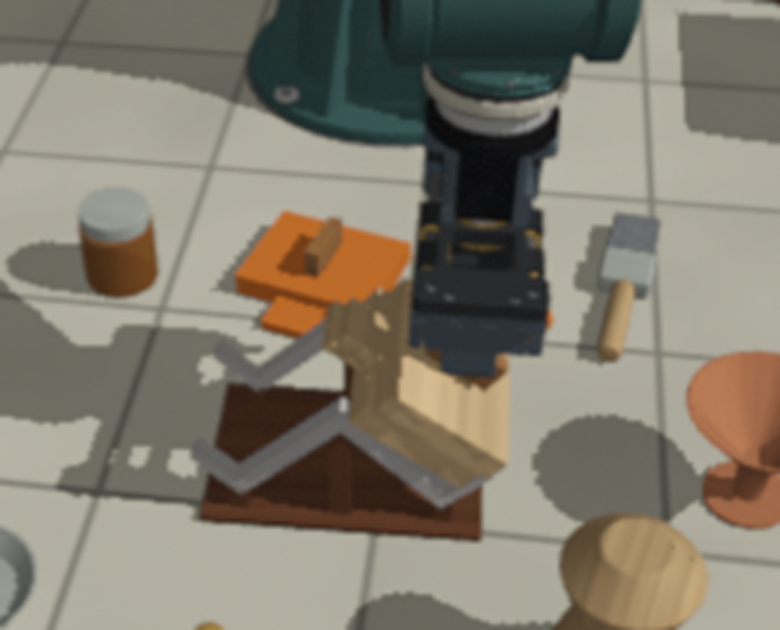

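```bash
cat > ft.py <<'E'
import sys
from fit import *
# fit a tray pose in world (mm) from cloud points near; init from stand frame
SX,SY,SA=529.6,24.3,.0436
def topinit(sg,side="top",n=None):
    Rs,t=slope(sg); 
    if n is None:n=38
    Rt=Rs@np.diag([-1,1,-1]); return Z(SA)@Rt, Z(SA)@(t+Rs@[0,0,n])+[SX,SY,0]
def fit6(W,R0,t0,box=(63,52,-28,22),extra=None,it=2,boxes=tray):
    p=np.zeros(6)
    for k in range(it):
        Rm=R.from_rotvec(p[3:]).as_matrix()@R0;Q=(W-(t0+p[:3]))@Rm
        m=(abs(Q[:,0])<60)&(Q[:,1]<49)&(Q[:,1]>-81)&(Q[:,2]>-27)&(Q[:,2]<(22 if k==0 else 14))
        m&=~((Q[:,2]<-3)&((abs(Q[:,0])>8.5)|(abs(Q[:,1])>28)))
        P=W[m]
        def f(p):
            Q=(P-(t0+p[:3]))@(R.from_rotvec(p[3:]).as_matrix()@R0)
            return np.min([sdf(Q,b) for b in boxes],0)
        r=least_squares(f,p,loss="soft_l1",f_scale=1.,x_scale=[1,1,1,.01,.01,.01]);p=r.x
    Rm=R.from_rotvec(p[3:]).as_matrix()@R0
    return Rm,t0+p[:3],np.median(abs(r.fun)),len(P)
def report(Rm,t,sg):
    Rs,tt=slope(sg);o=(Z(SA).T@(t-[SX,SY,0])-tt)@Rs
    rel=Rs.T@Z(SA).T@Rm
    yz=np.degrees(np.arctan2(rel[2,1],rel[1,1]));xz=np.degrees(np.arctan2(rel[2,0],abs(rel[0,0])));yaw=np.degrees(np.arctan2(rel[0,1],rel[1,1]))
    print("origin in slope frame (lateral,downhill,normal)",o.round(1),"| lift angle of y",yz.round(1),"of x",xz.round(1),"yaw",yaw.round(1))
def getW(tag):
    d=load(tag);W=cloud(d,d["T"] if "mount" in d else None).reshape(-1,3)*1000
    return W[~np.isnan(W).any(1)]
E
python3 - <<'E'
from ft import *
for t in["w6","s3"]:
    W=getW(t);a=topinit(1);r=fit6(W,*a);print(t,r[2:]);report(r[0],r[1],1)
E
```

```text
w6 (np.float64(0.41530712719282015), 22153)
origin in slope frame (lateral,downhill,normal) [ 1.8  0.9 45.3] | lift angle of y 9.1 of x -0.0 yaw 0.4
s3 (np.float64(0.5590759923043791), 999)
origin in slope frame (lateral,downhill,normal) [ 3.5 -0.4 44.3] | lift angle of y 8.4 of x 0.1 yaw 0.4
```

```bash
python3 - <<'E'
from ov import *
import ft
W=getW=ft.getW("w6");r=ft.fit6(W,*ft.topinit(1))
x,y,a=530.5,24.5,.0436
Rz=Z(a);items=[]
Rs,t=slope(1);items.append((Rz@Rs,Rz@t+[x,y,0],tray,(0,255,0)))
items.append((r[0],r[1]+[1.,0,0],tray,(255,0,255)))
draw("s3",items,310,180,410,300,7,"ov3")
crop("s3",310,180,410,300,7,"s3d")
E
```

```text
(no output)
```

View pics/ov3.png

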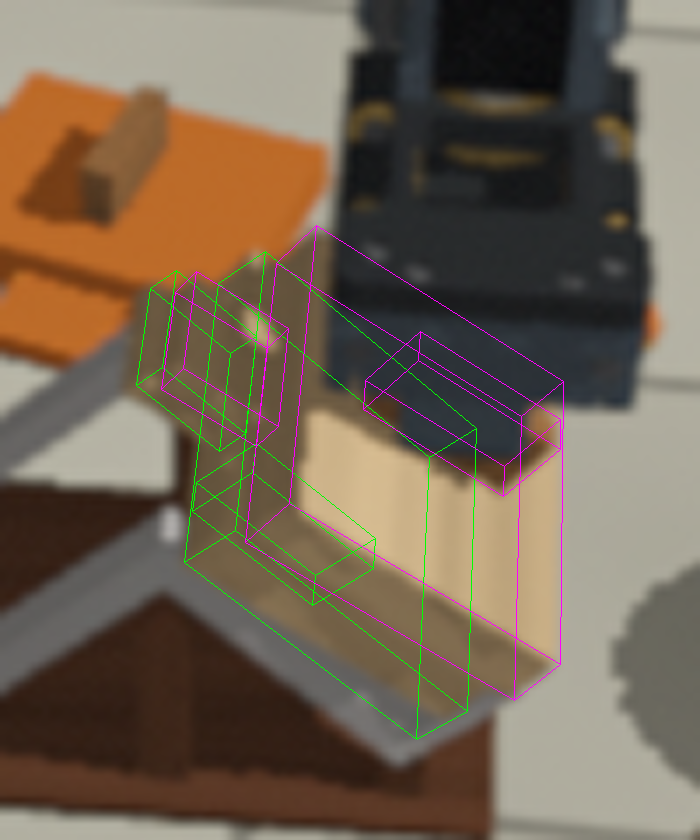

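View pics/s3d.png

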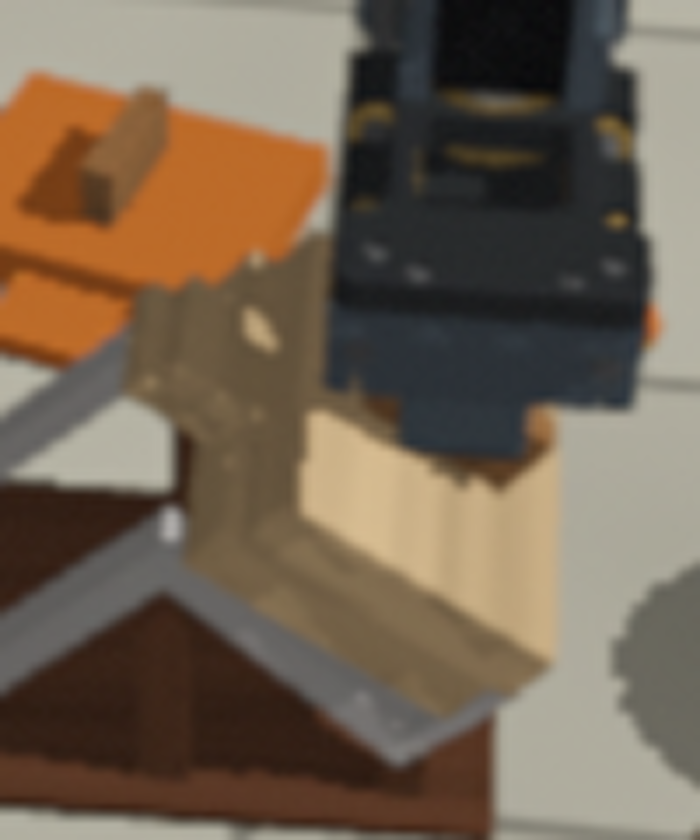

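```bash
python3 -m inch '{"delta_pos": [[0,0,0],[2,-0.7,-1],[2,-0.7,-1],[1,0,0],[0,0,0]], "roll": [0,0,0,0,0]}' - 3 && python3 to.py 527.6 101.4 101.1 2.5; python3 - <<'E'
from ft import *
snap("wrist","w7");snap("scene","s4");crop("s4",310,180,410,300,7,"s4d")
W=getW("w7");a=topinit(1);r=fit6(W,*a);print(r[2:]);report(r[0],r[1],1)
E
```

```text
clock: 8.7
eef_pos: [0.5306, 0.1029, 0.1056]
eef_rot: [-0.017, 0.692, 0.011, 0.722]
force: [-2.5, 2.1, 4.4]
grip_width: 0.0128
t 8.7 pos [530.6 102.9 105.6] yaw 2.28 tilt 2.45 F [-2.5  2.1  4.4] w 12.8
j [ 0.16  0.28  2.12 -0.02  0.7   0.13]
delta tool [ 4.3 -1.3 -3.2] roll -0.004
(np.float64(0.4239691551386482), 22148)
origin in slope frame (lateral,downhill,normal) [ 2.7  1.1 45.4] | lift angle of y 9.0 of x 0.1 yaw 0.8
```

View pics/s4d.png

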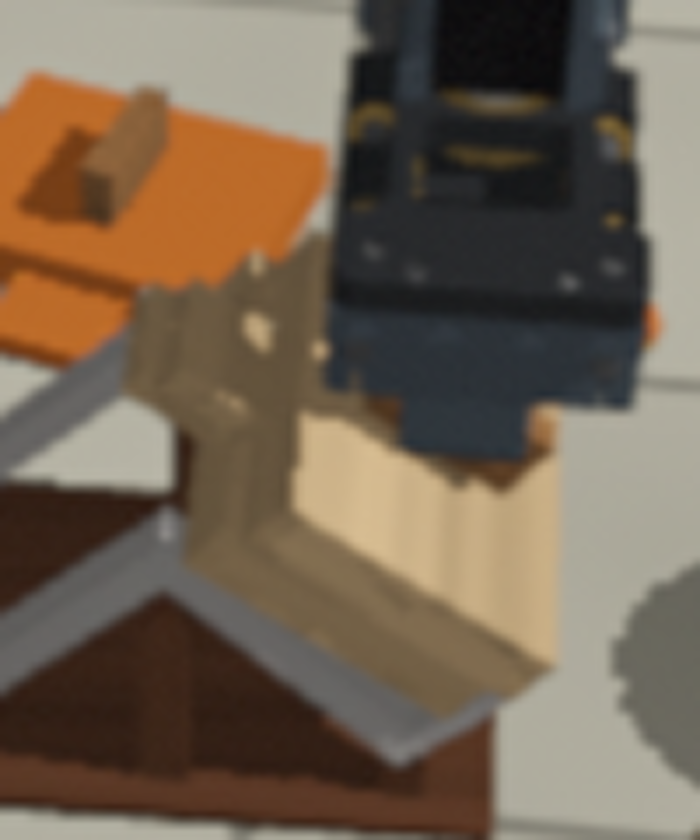

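```bash
python3 -m inch '{"delta_pos": [[-2.5,-2,-1.5],[-2.5,-2,-1],[-1,-1,-1],[0,0,0]], "roll": [-0.004,0,0,0]}' - 5 && python3 to.py 527.6 101.4 101.1 2.5; python3 - <<'E'
from ft import *
snap("wrist","w8");snap("scene","s5");crop("s5",310,180,410,300,7,"s5d")
W=getW("w8");a=topinit(1);r=fit6(W,*a);print(r[2:]);report(r[0],r[1],1)
E
```

```text
clock: 9.2
eef_pos: [0.5269, 0.0971, 0.1116]
eef_rot: [-0.019, 0.692, 0.012, 0.722]
force: [0.2, 1.4, -1.2]
grip_width: 0.0119
t 9.2 pos [526.9  97.1 111.6] yaw 2.5 tilt 2.49 F [ 0.2  1.4 -1.2] w 11.9
j [ 0.15  0.26  2.13 -0.02  0.71  0.12]
delta tool [10.5  4.4  0.4] roll -0.0
(np.float64(0.9785647149793969), 1851)
origin in slope frame (lateral,downhill,normal) [ 6.4 -1.8 32.9] | lift angle of y -11.8 of x -5.2 yaw -10.2
```

View pics/s5d.png

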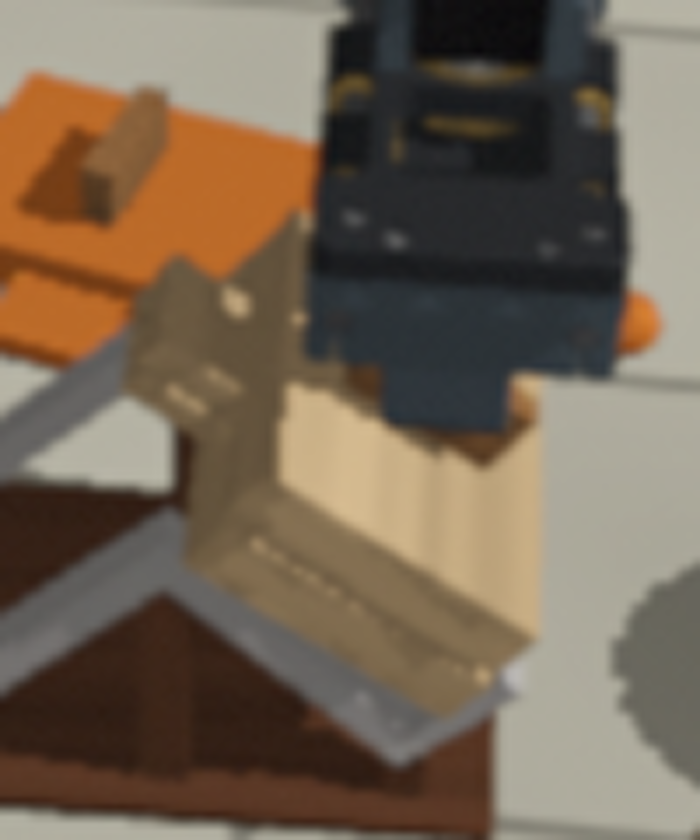

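```bash
python3 - <<'E'
from ov import *
from ft import *
def tilt(Rt,deg): return Rt@R.from_euler("x",deg,degrees=True).as_matrix()
Ws=getW("s5");Ww=getW("w8")
R0,t0=topinit(1)
for sg in(8,-8):
    for nm,W in(("w",Ww),("s",Ws)):
        r=fit6(W,tilt(R0,sg),t0+[0,-2,8]);print(nm,sg,r[2:]);report(r[0],r[1],1)
        if nm=="w" and sg==-8: top=r
Rs,t=slope(1)
B0=Z(SA)@Rs;b0=Z(SA)@t+[SX,SY,0]
W=Ws
best=None
for sg in(0,-8,8):
    def sel(Rm,tt):
        Q=(W-tt)@Rm;return W[(abs(Q[:,0])<62)&(Q[:,1]>-82)&(Q[:,1]<50)&(Q[:,2]>-4)&(Q[:,2]<18)&((abs(Q[:,0])>50)|(Q[:,1]<-40))]
    Rm=B0@R.from_euler("x",-sg,degrees=True).as_matrix();tt=b0+[0,0,3]
    P=sel(Rm,tt)
    f=lambda p:np.min([sdf((P-tt-[p[0],p[1],p[2]])@(R.from_rotvec(p[3:]).as_matrix()@Rm),b) for b in tray[:2]],0)
    r=least_squares(f,np.zeros(6),loss="soft_l1",f_scale=1,x_scale=[1,1,1,.01,.01,.01]);print(sg,r.cost/len(P),len(P));report(R.from_rotvec(r.x[3:]).as_matrix()@Rm,tt+r.x[:3],1)
E
```

```text
w 8 (np.float64(0.6937547022638562), 7737)
origin in slope frame (lateral,downhill,normal) [-0.5  4.5 46.5] | lift angle of y -0.6 of x -1.2 yaw 1.5
s 8 (np.float64(0.5325405581171259), 1149)
origin in slope frame (lateral,downhill,normal) [ 1.  -8.2 44.7] | lift angle of y 8.8 of x -1.6 yaw 1.2
w -8 (np.float64(0.41339128743150155), 21977)
origin in slope frame (lateral,downhill,normal) [-0.5 -7.1 45.4] | lift angle of y 9.4 of x -1.4 yaw 1.4
s -8 (np.float64(0.49961348472974265), 1410)
origin in slope frame (lateral,downhill,normal) [ 1.  -8.3 44.9] | lift angle of y 9.1 of x -1.1 yaw 1.2
0 0.5093410500170469 601
origin in slope frame (lateral,downhill,normal) [ 1.3 -2.5 -0.6] | lift angle of y 0.7 of x 0.1 yaw -0.4
-8 0.6458088863491015 484
origin in slope frame (lateral,downhill,normal) [ 0.4 -1.4  4.8] | lift angle of y 7.6 of x -5.0 yaw 0.1
8 0.929136718667047 783
origin in slope frame (lateral,downhill,normal) [ 0.7 -3.8  2.9] | lift angle of y -3.2 of x -3.0 yaw -0.6
```

```bash
cat > prof.py <<'E'
import sys
from ft import *
def prof(tag,out,sg=1,k=4):
    d=load(tag);W=cloud(d,d["T"] if "mount" in d else None)*1000
    C=d["color"];m=~np.isnan(W).any(2);P=W[m];col=C[m][:,::-1]
    Q=(P-[530.5,24.3,0])@Z(SA)
    sel=(abs(Q[:,0])<85)&(abs(Q[:,1])<130)&(Q[:,2]<200)
    im=np.full((600,800,3),255,np.uint8)
    # view in stand y-z; x colour
    for q,c in zip(Q[sel],col[sel]):
        u=int(400+q[1]*3);v=int(590-q[2]*3)
        cc=c if abs(q[0])<50 else ((0,0,255) if q[0]>0 else (255,0,0))
        if 0<=u<800 and 0<=v<600: cv2.circle(im,(u,v),2,tuple(int(i) for i in cc),-1)
    def ln(p,q,c):
        f=lambda a:(int(400+a[0]*3),int(590-a[1]*3));cv2.line(im,f(p),f(q),c,1)
    r2=.70711
    for g in(1,-1):
        S=lambda s,n:(g*(s+n)*r2,105+(n-s)*r2)
        ln(S(0,0),S(98,0),(0,0,0));ln(S(98,0),S(98,34),(0,0,0))
        if g==sg:
            for n in(19,38): ln(S(6,n),S(98,n),(0,160,0))
            ln(S(6,0),S(6,38),(0,160,0))
            for n in(9,19,29): ln(S(-26,n),S(6,n),(0,160,0))
            ln(S(-26,9),S(-26,29),(0,160,0))
    cv2.imwrite(f"pics/{out}.png",im)
if __name__=="__main__": prof(sys.argv[1],sys.argv[2],int(sys.argv[3]) if len(sys.argv)>3 else 1)
E
python3 prof.py s5 p5; python3 prof.py scene0 p0
```

```text
(no output)
```

View pics/p5.png

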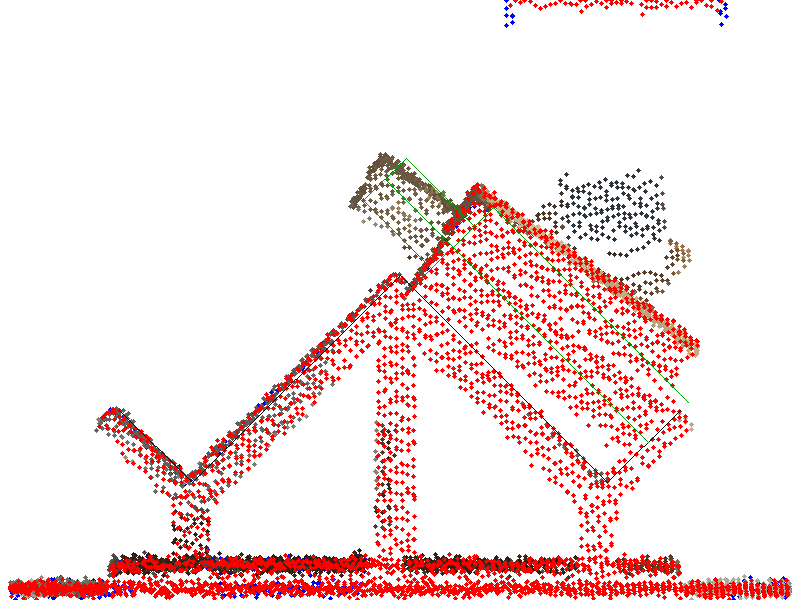

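View pics/p0.png

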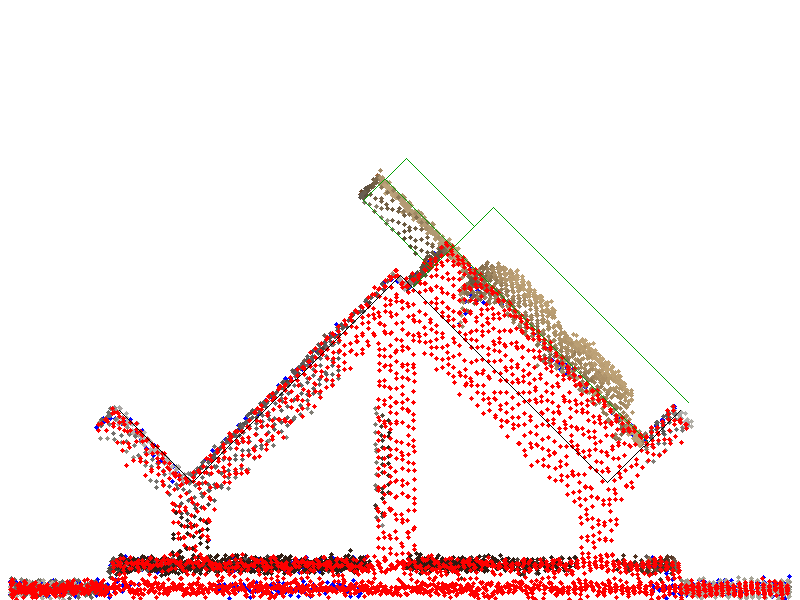

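```bash
python3 -m inch '{"delta_pos": [[3,0,0],[3,0.7,0],[3,1,0],[0,0,0]], "roll": [0,0,0,0]}' - 4 && python3 to.py 527.6 99.2 104.7 2.5; python3 - <<'E'
from ft import *
from prof import prof
snap("wrist","w9");snap("scene","s6");prof("s6","p6")
R0,t0=topinit(1)
r=fit6(getW("w9"),R0@R.from_euler("x",-6,degrees=True).as_matrix(),t0+[0,-2,4]);print(r[2:]);report(r[0],r[1],1)
E
```

```text
clock: 9.7
eef_pos: [0.5293, 0.0993, 0.1038]
eef_rot: [-0.019, 0.691, 0.012, 0.723]
force: [-3.9, 0.2, 3.9]
grip_width: 0.0129
t 9.7 pos [529.3  99.3 103.8] yaw 2.52 tilt 2.64 F [-3.9  0.2  3.9] w 12.9
j [ 0.15  0.28  2.13 -0.02  0.69  0.12]
delta tool [-1.  -0.1 -1.7] roll 0.0
(np.float64(0.4034179181741493), 20375)
origin in slope frame (lateral,downhill,normal) [ 1.1 -1.1 40.5] | lift angle of y 4.1 of x -0.0 yaw 0.1
```

View pics/p6.png

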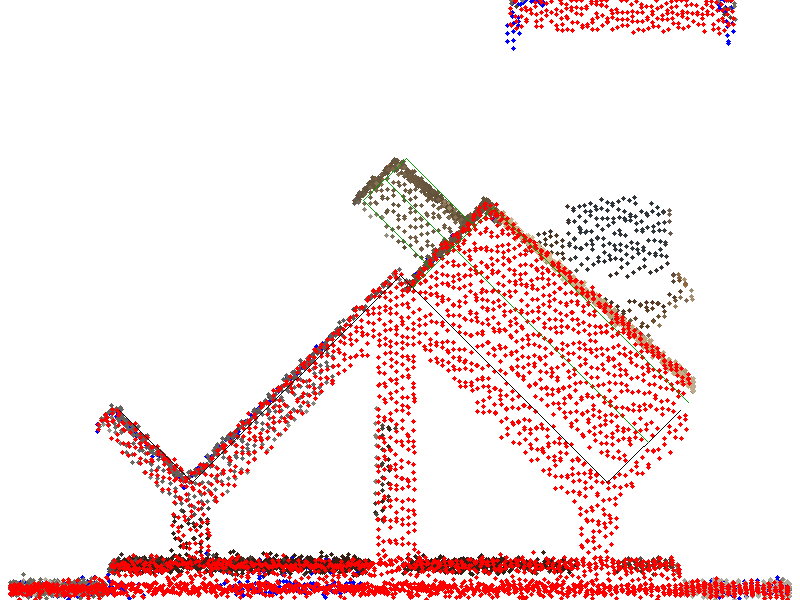

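```bash
python3 -m inch '{"delta_pos": [[0,0,0],[0,0,0],[0,0,0],[0,0,0]], "roll": [0,0,0,0]}' -0.3 10 && python3 to.py 527.6 99.2 104.7 2.5; python3 - <<'E'
from ft import *
from prof import prof
snap("wrist","w10");snap("scene","s7");prof("s7","p7")
R0,t0=topinit(1)
r=fit6(getW("w10"),R0,t0);print(r[2:]);report(r[0],r[1],1)
E
```

```text
clock: 10.2
eef_pos: [0.5302, 0.0996, 0.1035]
eef_rot: [-0.019, 0.69, 0.012, 0.723]
force: [0.5, 1.0, 1.9]
grip_width: 0.0316
t 10.2 pos [530.2  99.6 103.5] yaw 2.54 tilt 2.73 F [0.5 1.  1.9] w 31.6
j [ 0.15  0.28  2.13 -0.02  0.69  0.12]
delta tool [-1.3 -0.3 -2.6] roll 0.001
(np.float64(0.4136524414447811), 22810)
origin in slope frame (lateral,downhill,normal) [ 0.2 -0.2 39.2] | lift angle of y 2.4 of x -0.0 yaw 0.8
```

View pics/p7.png

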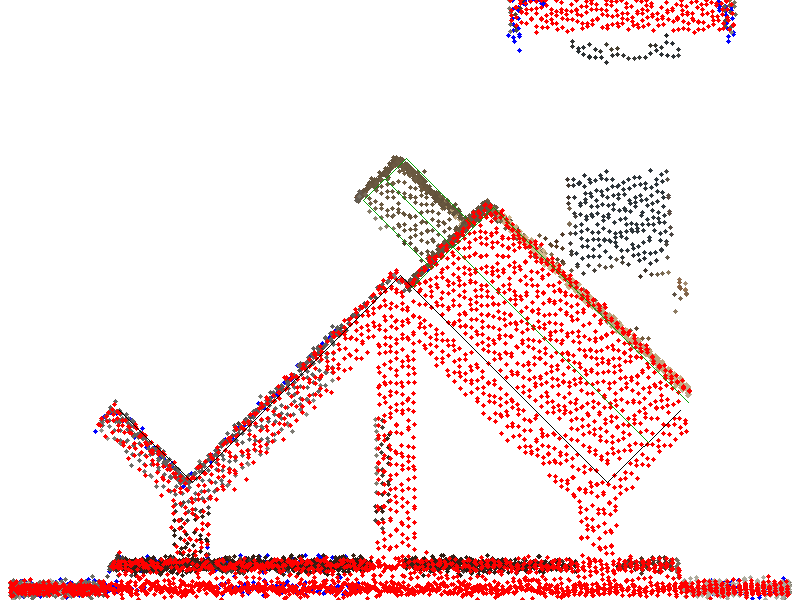

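```bash
python3 -m inch '{"delta_pos": [[-15,0,0],[-35,0,0],[-35,0,0],[-5,-30,1],[0,-30,1],[0,-15,0],[0,0,0]], "roll": [0,0,0,0,0,0,0]}' 0.35 60 && python3 to.py 531 22.3 113 2.5; python3 - <<'E'
from ft import *
from prof import prof
snap("wrist","w11");snap("scene","s8");prof("s8","p8");crop("s8",220,120,480,330,3,"s8c")
E
```

```text
clock: 11.0
eef_pos: [0.5297, 0.0231, 0.2035]
eef_rot: [-0.02, 0.69, 0.013, 0.723]
force: [0.4, 0.0, -0.3]
grip_width: 0.0615
t 11.0 pos [529.7  23.1 203.5] yaw 2.65 tilt 2.71 F [ 0.4  0.  -0.3] w 61.5
j [ 0.    0.1   2.11 -0.01  0.88 -0.03]
delta tool [90.5  0.2 -2.9] roll 0.003
```

View pics/p8.png

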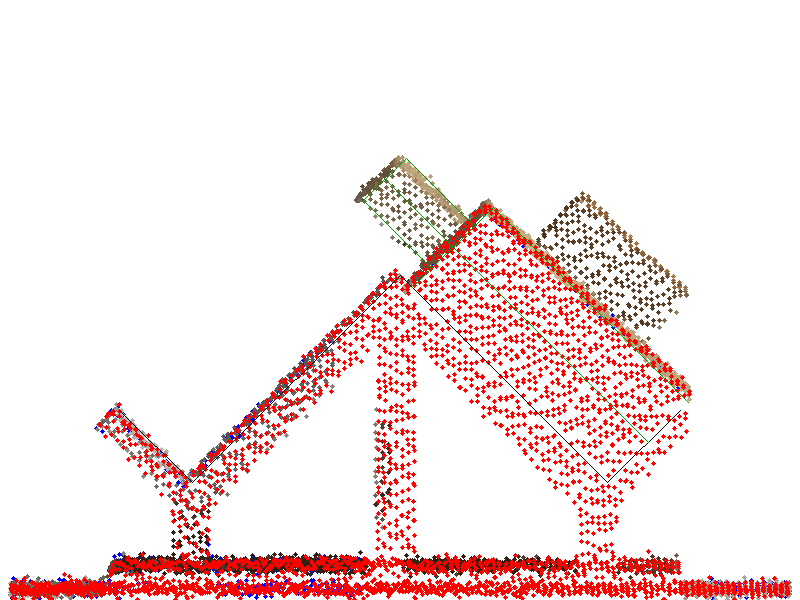

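View pics/w11.png

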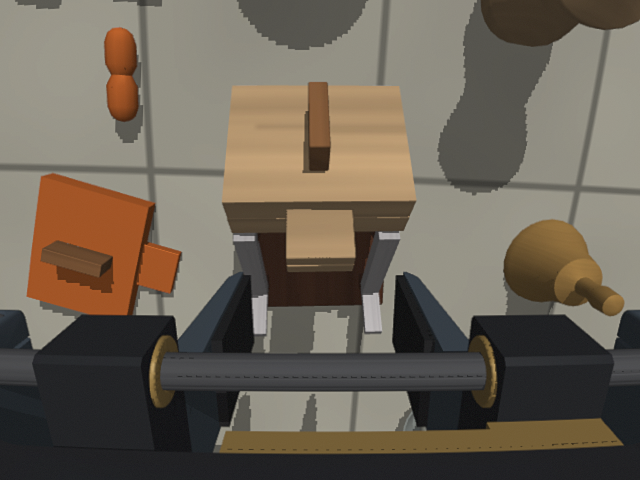

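View pics/s8c.png

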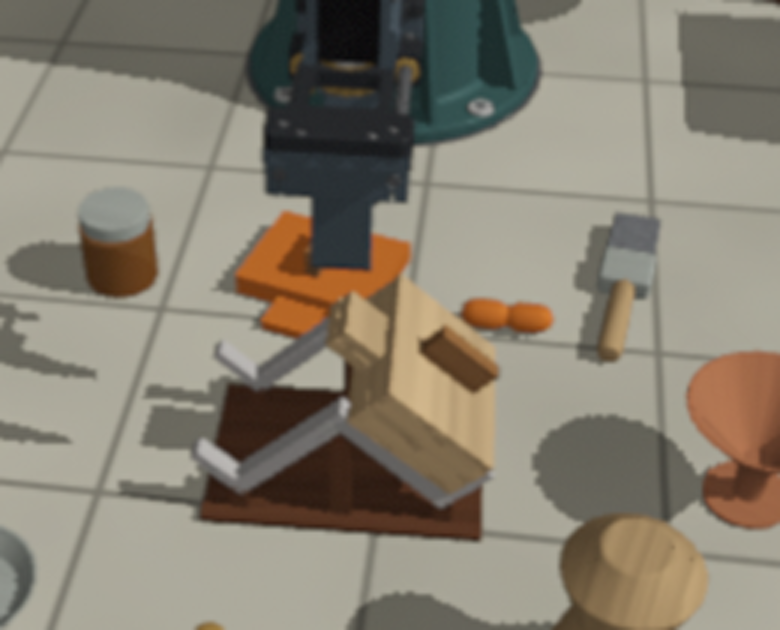

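```bash
python3 -m inch '{"delta_pos": [[-50,0,0],[-50,0,0],[-50,0,0],[0,0,0]], "roll": [0,0,0,0]}' && python3 to.py 531 22.3 113 2.5;  python3 -m inch '{"delta_pos": [[25,0,0],[25,0,0],[25,0,0],[25,0,0],[25,0,0],[25,0,0],[0,0,0]], "roll": [0,0,0,0,0,0,0]}' && python3 to.py 531 22.3 113 2.5
```

```text
clock: 11.5
eef_pos: [0.5206, 0.029, 0.3557]
eef_rot: [-0.021, 0.693, 0.014, 0.721]
force: [0.2, -0.1, -0.8]
grip_width: 0.0617
t 11.5 pos [520.6  29.  355.7] yaw 2.82 tilt 2.35 F [ 0.2 -0.1 -0.8] w 61.7
j [ 0.02 -0.08  2.   -0.01  1.19 -0.03]
delta tool [243.   -4.6   0.4] roll 0.006
clock: 12.2
eef_pos: [0.5262, 0.0342, 0.2021]
eef_rot: [-0.023, 0.691, 0.016, 0.722]
force: [-0.9, 0.3, -0.0]
grip_width: 0.0617
t 12.2 pos [526.2  34.2 202.1] yaw 3.17 tilt 2.51 F [-0.9  0.3 -0. ] w 61.7
j [ 0.03  0.1   2.11 -0.01  0.88 -0.02]
delta tool [ 89.3 -11.3   0.3] roll 0.012
```

```bash
python3 -m inch '{"delta_pos": [[0,0,45],[0,0,45],[0,0,45],[0,0,0]], "roll": [0,0,0,0]}' && python3 to.py 531 22.3 113 2.5;  python3 -m inch '{"delta_pos": [[0,0,-22],[0,0,-22],[0,0,-22],[0,0,-22],[0,0,-22],[0,0,-22],[0,0,0]], "roll": [0,0,0,0,0,0,0]}' && python3 to.py 531 22.3 113 2.5
```

```text
clock: 12.6
eef_pos: [0.6641, 0.045, 0.2103]
eef_rot: [-0.023, 0.692, 0.017, 0.721]
force: [-0.6, 0.1, -0.8]
grip_width: 0.0618
t 12.6 pos [664.1  45.  210.3] yaw 3.31 tilt 2.42 F [-0.6  0.1 -0.8] w 61.8
j [ 0.04  0.31  1.83 -0.01  0.95 -0.02]
delta tool [  91.9  -14.1 -138.1] roll 0.014
clock: 13.3
eef_pos: [0.5269, 0.0411, 0.2103]
eef_rot: [-0.024, 0.691, 0.019, 0.722]
force: [0.3, 0.7, -0.0]
grip_width: 0.0619
t 13.3 pos [526.9  41.1 210.3] yaw 3.51 tilt 2.5 F [ 0.3  0.7 -0. ] w 61.9
j [ 0.04  0.09  2.1  -0.01  0.9  -0.02]
delta tool [ 97.5 -18.1  -1.2] roll 0.018
```

```bash
python3 -m inch '{"delta_pos": [[10,-18,-1],[25,0,0],[25,0,0],[0,0,0]], "roll": [0.018,0,0,0]}' && python3 to.py 531 22.3 113 2.5
```

```text
clock: 13.7
eef_pos: [0.5319, 0.0237, 0.1539]
eef_rot: [-0.018, 0.689, 0.013, 0.724]
force: [0.1, -0.4, -0.2]
grip_width: 0.0614
t 13.7 pos [531.9  23.7 153.9] yaw 2.54 tilt 2.87 F [ 0.1 -0.4 -0.2] w 61.4
j [ 0.    0.18  2.13 -0.01  0.78 -0.03]
delta tool [40.8 -1.  -3. ] roll 0.001
```

```bash
python3 -m inch '{"delta_pos": [[12,-1,-3],[12,0,0],[10,0,0],[0,0,0]], "roll": [0,0,0,0]}' && python3 to.py 531 22.3 113 2.5; python3 - <<'E'
from h import *
snap("wrist","w12")
E
```

```text
clock: 14.1
eef_pos: [0.5324, 0.023, 0.1204]
eef_rot: [-0.019, 0.688, 0.013, 0.725]
force: [0.3, -0.4, 0.5]
grip_width: 0.0617
t 14.1 pos [532.4  23.  120.4] yaw 2.58 tilt 3.04 F [ 0.3 -0.4  0.5] w 61.7
j [ 0.    0.24  2.14 -0.01  0.71 -0.03]
delta tool [ 7.3 -0.5 -1.8] roll 0.001
```

View pics/w12.png

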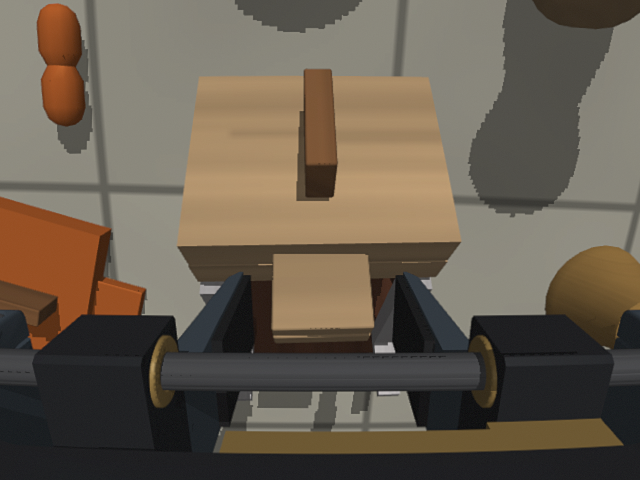

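```bash
python3 -m inch '{"delta_pos": [[6,-0.5,-1.8],[0,0,0],[0,0,0],[0,0,0],[0,0,0],[0,0,0]], "roll": [0,0,0,0,0,0]}' -1 45 && python3 to.py 531 22.3 113 2.5; python3 - <<'E'
from ft import *
from prof import prof
snap("scene","s9");prof("s9","p9")
E
```

```text
clock: 14.75
eef_pos: [0.5316, 0.0222, 0.1155]
eef_rot: [-0.019, 0.688, 0.013, 0.726]
force: [0.5, -0.5, -0.9]
grip_width: 0.0398
t 14.75 pos [531.6  22.2 115.5] yaw 2.62 tilt 3.13 F [ 0.5 -0.5 -0.9] w 39.8
j [ 0.    0.25  2.14 -0.01  0.7  -0.04]
delta tool [ 2.5  0.1 -0.7] roll 0.002
```

View pics/p9.png

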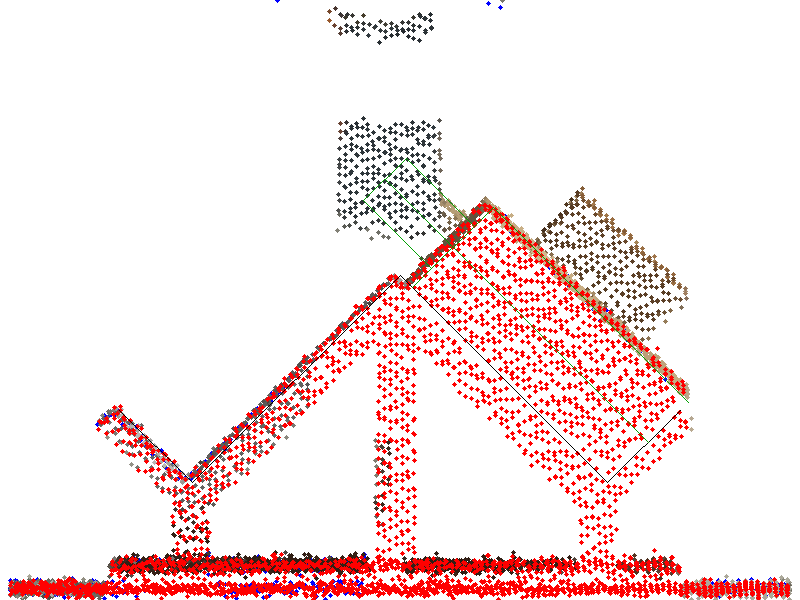

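```bash
python3 -m inch '{"delta_pos": [[-5,0,0],[-10,0,0],[-15,0,0],[-15,0,0],[-15,0,0],[0,0,0]], "roll": [0,0,0,0,0,0]}' - 50 && python3 to.py 531 22.3 270 2.5; python3 - <<'E'
from ft import *
from prof import prof
snap("scene","s10");crop("s10",220,100,480,310,3,"s10c")
E
```

```text
clock: 15.4
eef_pos: [0.5279, 0.0227, 0.1801]
eef_rot: [-0.019, 0.688, 0.013, 0.726]
force: [0.0, -0.0, -3.1]
grip_width: 0.0398
t 15.4 pos [527.9  22.7 180.1] yaw 2.59 tilt 3.13 F [ 0.  -0.  -3.1] w 39.8
j [ 0.    0.13  2.13 -0.01  0.83 -0.04]
delta tool [-89.6  -1.4   7.9] roll 0.002
```

View pics/s10c.png

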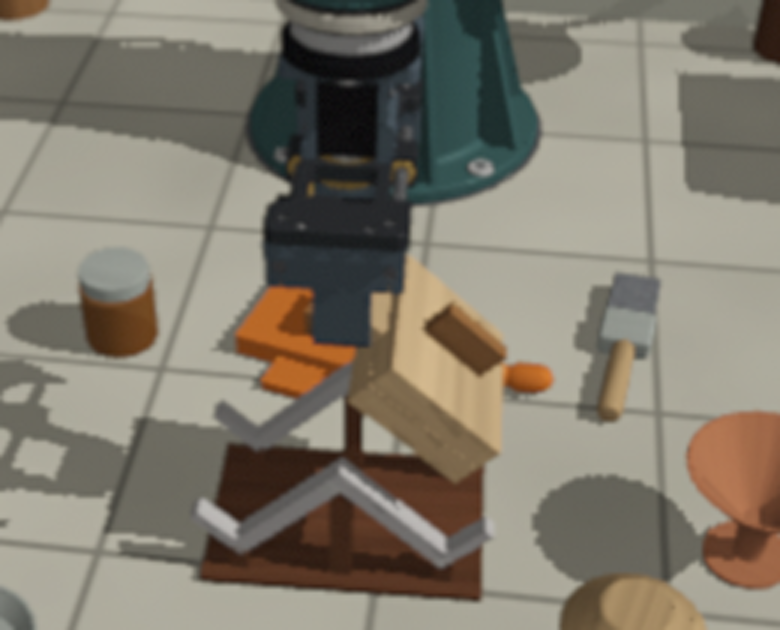

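```bash
python3 -m inch '{"delta_pos": [[-15,0,1],[-20,0,2],[-20,0,2],[-20,0,2],[-10,0,0],[0,0,0]], "roll": [0,0,0,0,0,0]}' - 30 && python3 to.py 531 22.3 270 2.5
```

```text
clock: 16.05
eef_pos: [0.5274, 0.0236, 0.2628]
eef_rot: [-0.019, 0.69, 0.013, 0.723]
force: [0.5, -0.4, -3.7]
grip_width: 0.0401
t 16.05 pos [527.4  23.6 262.8] yaw 2.58 tilt 2.71 F [ 0.5 -0.4 -3.7] w 40.1
j [ 0.    0.02  2.07 -0.01  1.   -0.04]
delta tool [-7.  -1.5  3.9] roll 0.001
```

```bash
cat > ang.py <<'E'
import sys
from ft import *
# angle of stack from scene cloud: side face points x_local ~ max; PCA of the box silhouette via minAreaRect in stand y-z
def ang(tag):
    snap("scene",tag);W=getW(tag);Q=(W-[530.5,24.3,0])@Z(SA)
    d=load(tag);tc=(d["T"][:3,3]*1000-[530.5,24.3,0])@Z(SA)
    m=(Q[:,0]>48)&(Q[:,0]<68)&(abs(Q[:,1]-tc[1])<150)&(Q[:,2]<tc[2]+55)&(Q[:,2]>max(125,tc[2]-130))
    P=Q[m][:,1:]
    r=cv2.minAreaRect((P).astype(np.float32));print("n",len(P),"rect c",np.round(r[0],1),np.round(r[1],1),round(r[2],1),"tcp yz",tc[1:].round(1))
if __name__=="__main__":ang(sys.argv[1])
E
python3 -m inch '{"delta_pos": [[0,0,0],[0,0,0]], "roll": [0,0]}' - 14 >/dev/null; python3 ang.py s11; python3 -m inch '{"delta_pos": [[0,0,0],[0,0,0]], "roll": [0,0]}' - 10; python3 ang.py s12
```

```text
n 1087 rect c [ 38.7 221.1] [39.9 96.2] 33.9 tcp yz [ -0.6 260.8]
clock: 16.5
eef_pos: [0.5258, 0.0235, 0.2593]
eef_rot: [-0.019, 0.692, 0.013, 0.722]
force: [-0.0, 0.3, -3.6]
grip_width: 0.0397
n 1053 rect c [ 32.4 215.2] [40. 96.] 27.8 tcp yz [ -0.6 259.3]
```

```bash
python3 -m inch '{"delta_pos": [[0,0,0],[0,0,0]], "roll": [0,0]}' - 8 >/dev/null; python3 ang.py s13; python3 -m inch '{"delta_pos": [[0,0,0],[0,0,0]], "roll": [0,0]}' - 7; python3 ang.py s14
```

```text
n 1058 rect c [ 28.3 213.9] [39.9 96.8] 23.7 tcp yz [ -0.5 259. ]
clock: 17.0
eef_pos: [0.5258, 0.0235, 0.2591]
eef_rot: [-0.018, 0.692, 0.013, 0.722]
force: [0.3, -0.4, -3.5]
grip_width: 0.0404
n 1042 rect c [ 24.2 211.8] [39.3 97.3] 19.5 tcp yz [ -0.5 259.1]
```

```bash
python3 -m inch '{"delta_pos": [[0,0,0],[0,0,0]], "roll": [0,0]}' - 5.5 >/dev/null; python3 ang.py s15; python3 -m inch '{"delta_pos": [[0,0,0],[0,0,0]], "roll": [0,0]}' - 4.5; python3 ang.py s16
```

```text
n 1030 rect c [ 18.6 209.2] [39.4 97.1] 14.8 tcp yz [ -0.5 259.2]
clock: 17.5
eef_pos: [0.5258, 0.0236, 0.2592]
eef_rot: [-0.019, 0.692, 0.013, 0.722]
force: [0.0, -1.6, -2.4]
grip_width: 0.0401
n 1020 rect c [ 15.  208.8] [39.5 97.7] 11.3 tcp yz [ -0.5 259.2]
```

```bash
python3 -m inch '{"delta_pos": [[0,0,0]], "roll": [0]}' - 30; python3 - <<'E'
from ft import *
snap("wrist","w13")
E
```

```text
clock: 17.65
eef_pos: [0.5258, 0.0236, 0.2592]
eef_rot: [-0.018, 0.692, 0.013, 0.722]
force: [-0.1, -0.0, -2.9]
grip_width: 0.0397
```

View pics/w13.png

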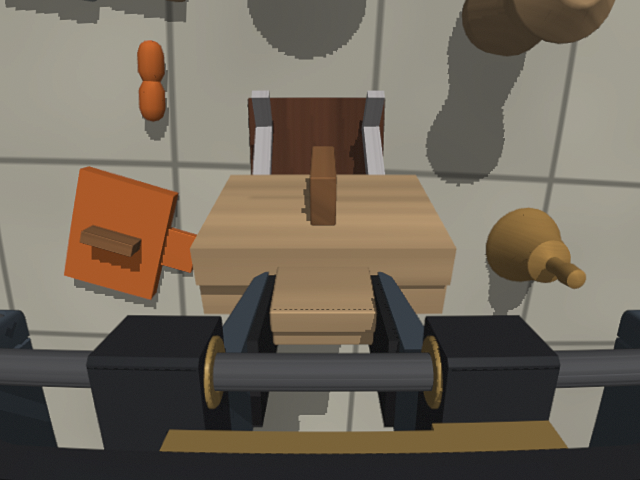

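```bash
python3 - <<'E'
from h import *
crop("s16",250,80,450,260,4,"s16c")
E
```

```text
(no output)
```

View pics/s16c.png

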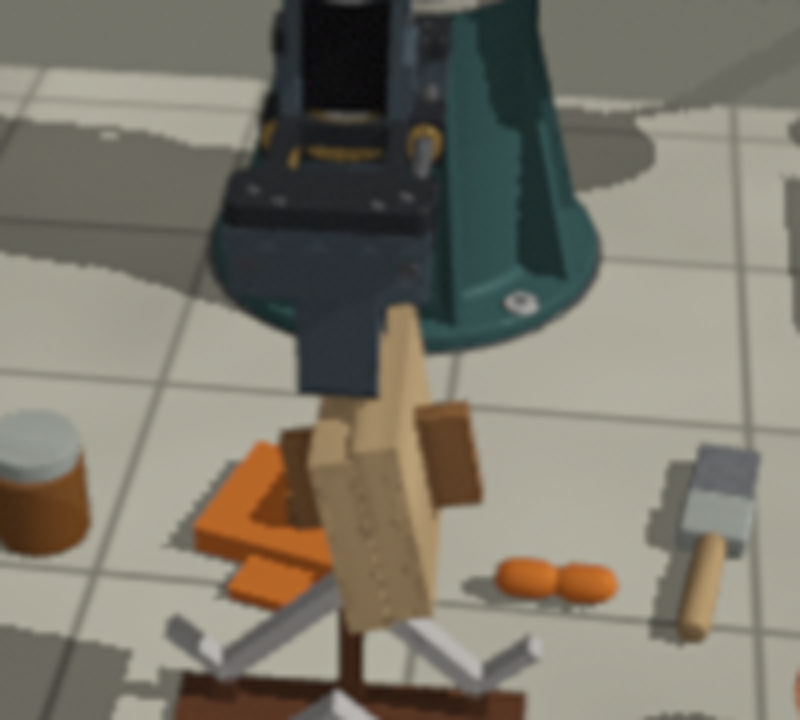

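```bash
cat > hang.py <<'E'
import sys
from ft import *
def hang(tag,phi,wt=None):
    W=getW(tag);d=load(tag);T=d["T"]
    f=np.radians(phi);dv=np.array([0,-np.sin(f),-np.cos(f)]);e=np.array([0,np.cos(f),-np.sin(f)])
    # empty tray: y along dv, z (open) = -e
    y=dv;z=-e;x=np.cross(y,z);R0=Z(SA)@np.stack([x,y,z],1)
    P=T[:3,3]*1000+T[:3,:3]@[-15.9,1.9,-1.4]
    t0=P+Z(SA)@(67*dv+19*e)
    r=fit6(W,R0,t0);print(r[2:])
    Rm,t=r[0],r[1]
    S=Z(SA).T;ys=S@Rm[:,1];xs=S@Rm[:,0]
    print("phi",np.degrees(np.arctan2(-ys[1],-ys[2])).round(1),"x-axis slope (z) deg",np.degrees(np.arcsin(xs[2])).round(2),"yaw",np.degrees(np.arctan2(xs[1],abs(xs[0]))).round(1),"y-axis x-comp deg",np.degrees(np.arcsin(ys[0])).round(2))
    c=S@(t-[SX,SY,0]);tc=S@(T[:3,3]*1000+T[:3,:3]@[0,0,-1.4]-[SX,SY,0])
    print("tray back centre in stand",c.round(1),"tcp",tc.round(1))
    A=S@(t+Rm@[0,46,0]-[SX,SY,0]);print("A edge",A.round(1),"sA,nA on -y slope",((-A[1]-(A[2]-105))*.7071).round(1),((-A[1]+(A[2]-105))*.7071).round(1))
if __name__=="__main__":hang(sys.argv[1],float(sys.argv[2]))
E
python3 hang.py w13 -11
```

```text
(np.float64(0.2528954426884811), 30972)
phi -11.6 x-axis slope (z) deg -2.39 yaw -0.1 y-axis x-comp deg 2.33
tray back centre in stand [ -3.   35.2 210.8] tcp [ -5.2  -0.6 259.1]
A edge [ -1.2  44.4 165.8] sA,nA on -y slope -74.4 11.6
```

```bash
python3 -m inch '{"delta_pos": [[0,-8,1],[0,-15,1],[0,-16,1],[3,-16,1],[8,-12,0],[15,-5,0],[15,0,0],[15,0,0],[8,0,0],[0,0,0]], "roll": [0,0,0,0,0,0,0,0,0,0]}' - 30 && python3 to.py 532 -50 190 2.5; python3 - <<'E'
from ft import *
from prof import prof
snap("scene","s17");prof("s17","p17",-1)
E
python3 ang.py s17b
```

```text
clock: 18.7
eef_pos: [0.5355, -0.0539, 0.1898]
eef_rot: [-0.018, 0.692, 0.013, 0.721]
force: [-0.1, -1.2, -3.3]
grip_width: 0.0398
t 18.7 pos [535.5 -53.9 189.8] yaw 2.57 tilt 2.38 F [-0.1 -1.2 -3.3] w 39.8
j [-0.14  0.14  2.1  -0.    0.86 -0.19]
delta tool [-0.3  4.  -3.3] roll 0.001
n 682 rect c [-65.5 155.1] [39.3 67.5] 12.1 tcp yz [-78.3 190.4]
```

View pics/p17.png

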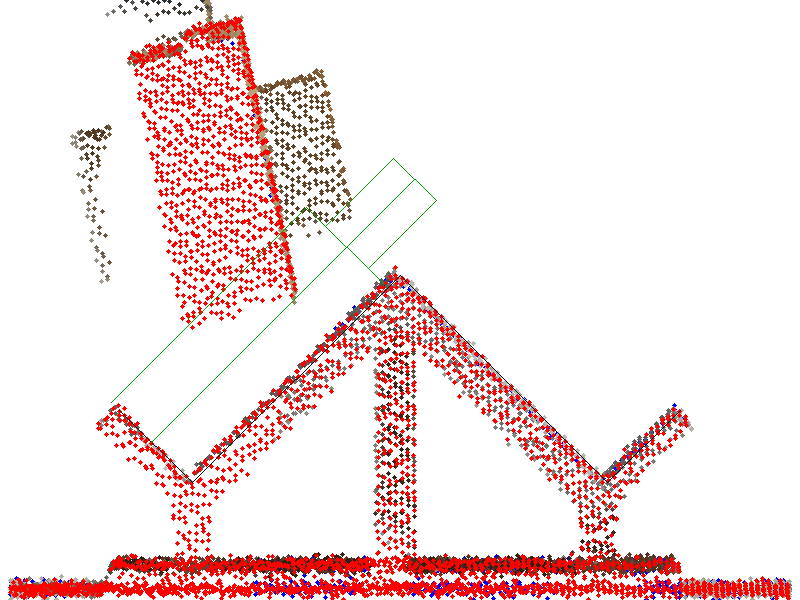

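```bash
python3 -m inch '{"delta_pos": [[12,2,-2],[12,1,-1],[4,0,0],[0,0,0]], "roll": [0,0,0,0]}' - 14 && python3 to.py 533 -32 166.7 2.5; python3 ang.py s18
```

```text
clock: 19.2
eef_pos: [0.537, -0.0515, 0.1636]
eef_rot: [-0.02, 0.689, 0.013, 0.724]
force: [0.3, -1.2, -0.9]
grip_width: 0.0405
t 19.2 pos [537.  -51.5 163.6] yaw 2.64 tilt 2.89 F [ 0.3 -1.2 -0.9] w 40.5
j [-0.14  0.18  2.11 -0.    0.8  -0.18]
delta tool [-3.4 19.6 -2.9] roll 0.003
n 392 rect c [-68.4 141.5] [41.6 39.4] 8.6 tcp yz [-76.  163.6]
```

```bash
python3 -m inch '{"delta_pos": [[-1,7,-1],[-1,7,-1],[-1,7,-1],[0,0,0]], "roll": [0,0,0,0]}' - 12 && python3 to.py 533 -9 160.8 2.5; python3 ang.py s19
```

```text
clock: 19.65
eef_pos: [0.5345, -0.0296, 0.168]
eef_rot: [-0.02, 0.688, 0.012, 0.726]
force: [-0.1, -3.4, 0.2]
grip_width: 0.0401
t 19.65 pos [534.5 -29.6 168. ] yaw 2.65 tilt 3.13 F [-0.1 -3.4  0.2] w 40.1
j [-0.1   0.16  2.12 -0.01  0.81 -0.14]
delta tool [ 6.9 20.7 -1. ] roll 0.003
n 419 rect c [-56.1 145.5] [42.2 39.3] 87.4 tcp yz [-54. 168.]
```

```bash
python3 -m inch '{"delta_pos": [[1,7,-1],[3,7,-0.5],[3,6,0],[0,0,0]], "roll": [-0.002,0,0,0]}' - 12 && python3 to.py 532 5.8 139.9 2.5; python3 - <<'E'
from ft import *
from prof import prof
snap("scene","s20");prof("s20","p20",-1)
E
```

```text
clock: 20.1
eef_pos: [0.5319, -0.0083, 0.1596]
eef_rot: [-0.021, 0.688, 0.013, 0.725]
force: [1.5, -1.9, -0.0]
grip_width: 0.0402
t 20.1 pos [531.9  -8.3 159.6] yaw 2.76 tilt 3.09 F [ 1.5 -1.9 -0. ] w 40.2
j [-0.06  0.17  2.13 -0.01  0.79 -0.1 ]
delta tool [19.5 14.3 -0.2] roll 0.005
```

View pics/p20.png

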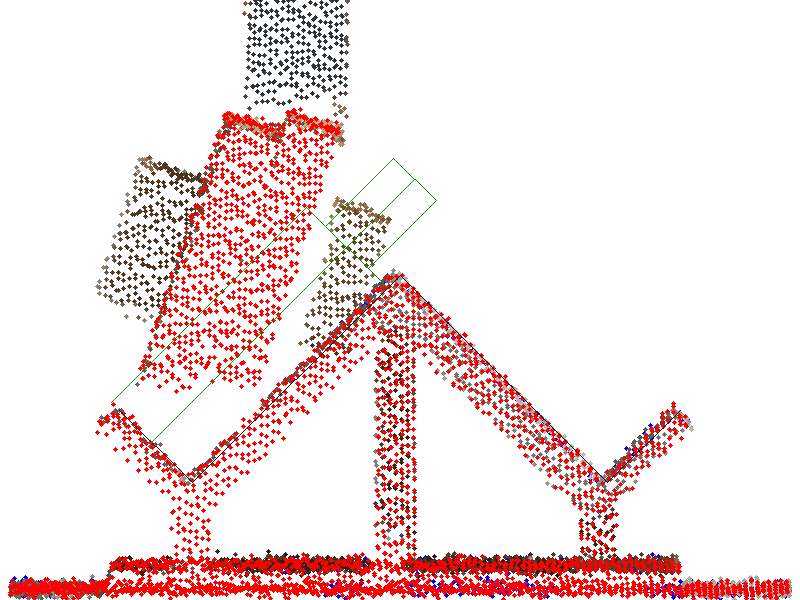

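```bash
python3 -m inch '{"delta_pos": [[4,6,0],[6,6,0],[6,5,0],[0,0,0]], "roll": [0.003,0,0,0]}' - 11 && python3 to.py 531.5 17.6 130.4 2.5; python3 - <<'E'
from ft import *
from prof import prof
snap("scene","s21");prof("s21","p21",-1)
E
```

```text
clock: 20.55
eef_pos: [0.5315, 0.0096, 0.1415]
eef_rot: [-0.019, 0.688, 0.012, 0.725]
force: [0.3, -2.0, -2.0]
grip_width: 0.0399
t 20.55 pos [531.5   9.6 141.5] yaw 2.55 tilt 3.03 F [ 0.3 -2.  -2. ] w 39.9
j [-0.02  0.2   2.13 -0.01  0.75 -0.06]
delta tool [11.   8.1 -0.2] roll 0.001
```

View pics/p21.png

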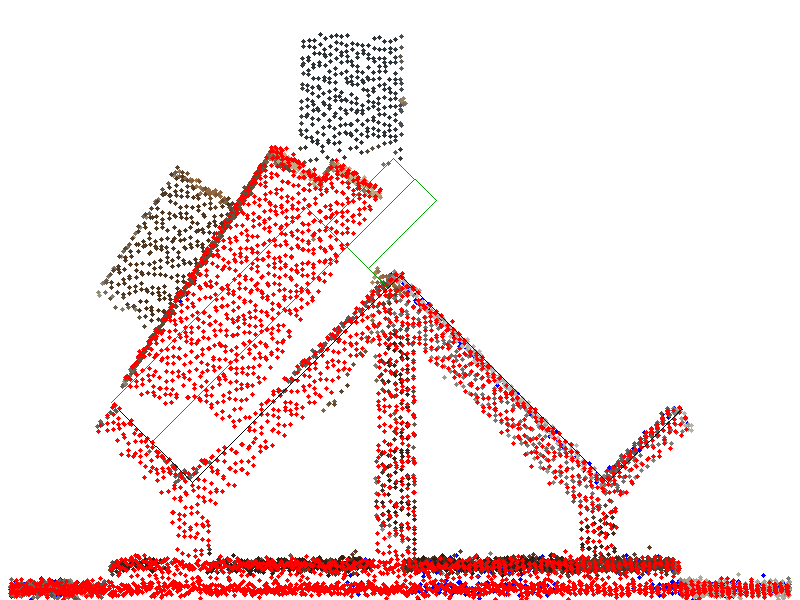

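```bash
python3 -m inch '{"delta_pos": [[4,4,0],[5,3.5,0],[4,2,0],[0,0,0]], "roll": [0,0,0,0]}' - 9 && python3 to.py 531.5 24.6 118 2.5; python3 - <<'E'
from ft import *
from prof import prof
snap("scene","s22");prof("s22","p22",-1)
E
```

```text
clock: 21.0
eef_pos: [0.5319, 0.0195, 0.1276]
eef_rot: [-0.019, 0.688, 0.012, 0.725]
force: [-0.1, -1.5, -2.1]
grip_width: 0.0402
t 21.0 pos [531.9  19.5 127.6] yaw 2.54 tilt 3.03 F [-0.1 -1.5 -2.1] w 40.2
j [-0.    0.23  2.14 -0.01  0.73 -0.04]
delta tool [ 9.5  5.2 -0.7] roll 0.001
```

View pics/p22.png

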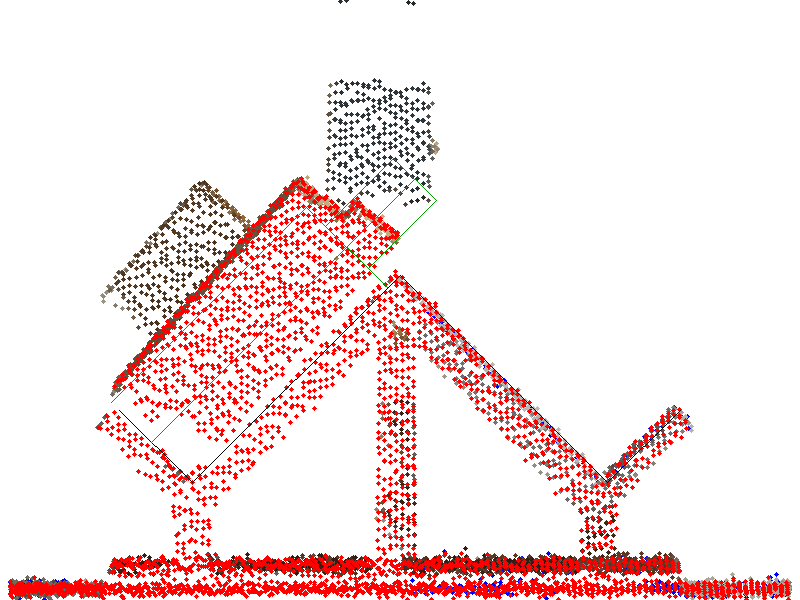

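```bash
python3 -m inch '{"delta_pos": [[4,2,0],[4,2,-0.5],[2,1,0],[0,0,0]], "roll": [0,0,0,0]}' - 8 && python3 to.py 531.5 24.6 118 2.5; python3 - <<'E'
from ft import *
from prof import prof
snap("scene","s23");prof("s23","p23",-1)
E
```

```text
clock: 21.45
eef_pos: [0.533, 0.0226, 0.1199]
eef_rot: [-0.022, 0.688, 0.011, 0.725]
force: [-3.5, -4.8, 3.7]
grip_width: 0.0399
t 21.45 pos [533.   22.6 119.9] yaw 2.68 tilt 3.13 F [-3.5 -4.8  3.7] w 39.9
j [ 0.01  0.24  2.14 -0.02  0.71 -0.03]
delta tool [ 1.8  2.1 -1.5] roll 0.003
```

View pics/p23.png

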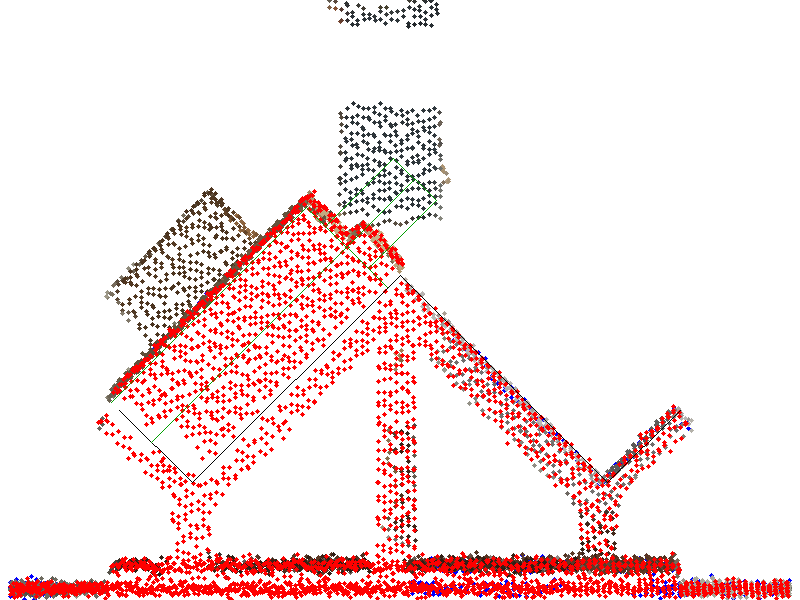

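```bash
python3 -m inch '{"delta_pos": [[0,0,0],[0,0,0],[0,0,0],[0,0,0]], "roll": [0,0,0,0]}' 0.3 20 && python3 to.py 531.5 24.6 118 2.5; python3 - <<'E'
from ft import *
from prof import prof
snap("scene","s24");prof("s24","p24",-1)
E
```

```text
clock: 21.9
eef_pos: [0.5338, 0.0227, 0.1201]
eef_rot: [-0.021, 0.687, 0.011, 0.726]
force: [-0.2, -0.2, -0.9]
grip_width: 0.059
t 21.9 pos [533.8  22.7 120.1] yaw 2.63 tilt 3.25 F [-0.2 -0.2 -0.9] w 59.0
j [ 0.01  0.24  2.14 -0.02  0.71 -0.02]
delta tool [ 2.   2.  -2.3] roll 0.002
```

View pics/p24.png

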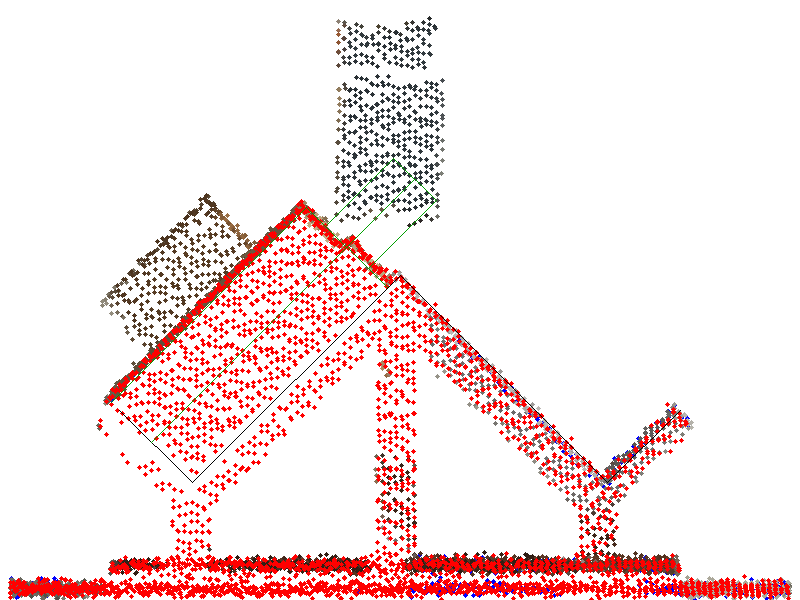

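```bash
python3 -m inch '{"delta_pos": [[-20,0,0],[-25,0,0],[-30,10,0],[0,0,0]], "roll": [0,0,0,0]}' && python3 - <<'E'
from ft import *
from prof import prof
snap("scene","s25");prof("s25","p25",-1);crop("s25",230,180,400,310,4.5,"s25c")
snap("wrist","w25")
E
```

```text
clock: 22.35
eef_pos: [0.5281, 0.0342, 0.1958]
eef_rot: [-0.021, 0.689, 0.011, 0.725]
force: [0.9, 0.1, -0.1]
grip_width: 0.0596
```

View pics/p25.png

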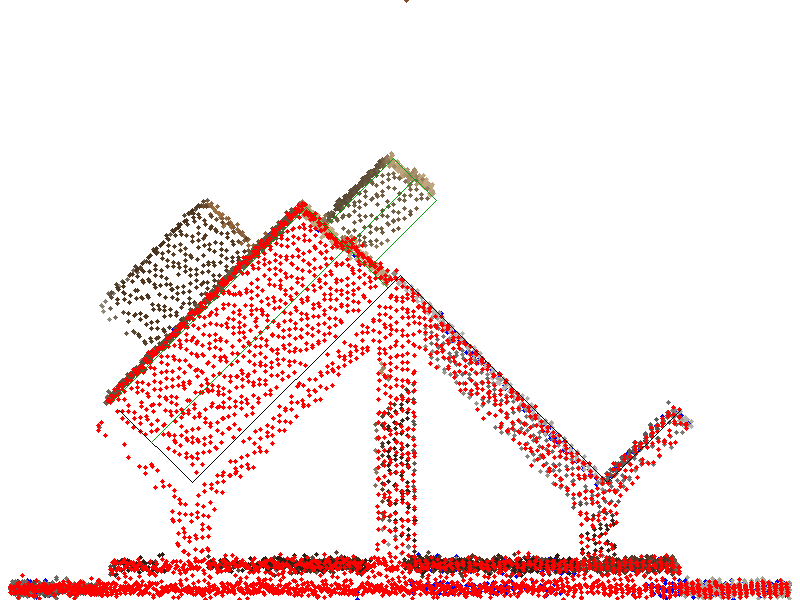

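View pics/s25c.png

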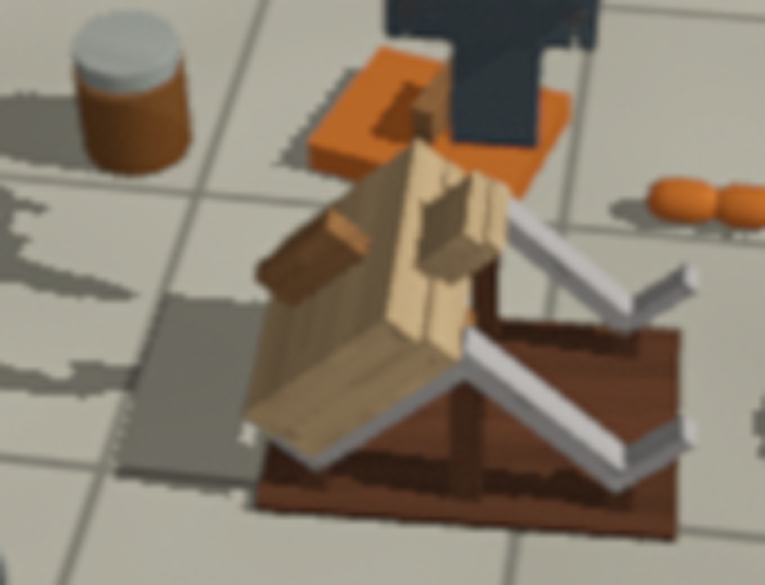

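View pics/w25.png

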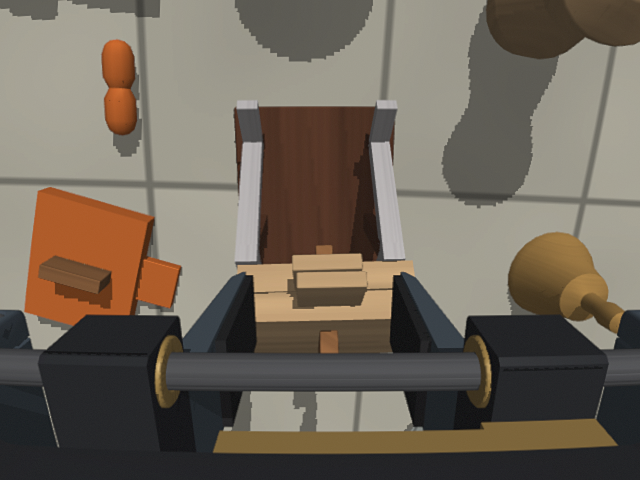

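```bash
python3 to.py 534.4 -52.7 170 2.5; python3 -m inch '{"delta_pos": [[0,-30,2],[0,-35,2],[5,-22,1],[10,0,0],[0,0,0]], "roll": [0,0,0,0,0]}' -0.25 20 && python3 to.py 534.4 -52.7 103 2.5; python3 - <<'E'
from ft import *
snap("wrist","w26")
R0,t0=topinit(-1)
r=fit6(getW("w26"),R0,t0);print(r[2:]);report(r[0],r[1],-1)
d=load("w26");T=d["T"];o=r[1]+r[0]@[0,0,-18];q=T[:3,:3].T@(o-T[:3,3]*1000);print("rib grip pt in tool",q.round(1))
E
```

```text
t 22.45 pos [526.5  33.6 192.7] yaw 2.6 tilt 2.83 F [-0.5  0.5 -1. ] w 59.4
j [ 0.03  0.12  2.12 -0.02  0.86 -0.01]
delta tool [ 24.2 -86.2   2.9] roll 0.002
clock: 22.95
eef_pos: [0.5335, -0.0559, 0.1729]
eef_rot: [-0.021, 0.692, 0.012, 0.721]
force: [0.1, 0.4, 0.7]
grip_width: 0.0343
t 22.95 pos [533.5 -55.9 172.9] yaw 2.64 tilt 2.43 F [0.1 0.4 0.7] w 34.3
j [-0.14  0.16  2.11 -0.01  0.83 -0.19]
delta tool [69.9  4.1 -1.7] roll 0.003
(np.float64(0.26676699709833507), 24217)
origin in slope frame (lateral,downhill,normal) [-4.4  0.5 37.8] | lift angle of y -0.1 of x -0.1 yaw -0.0
rib grip pt in tool [65.6  4.6  1.4]
```

View pics/w26.png

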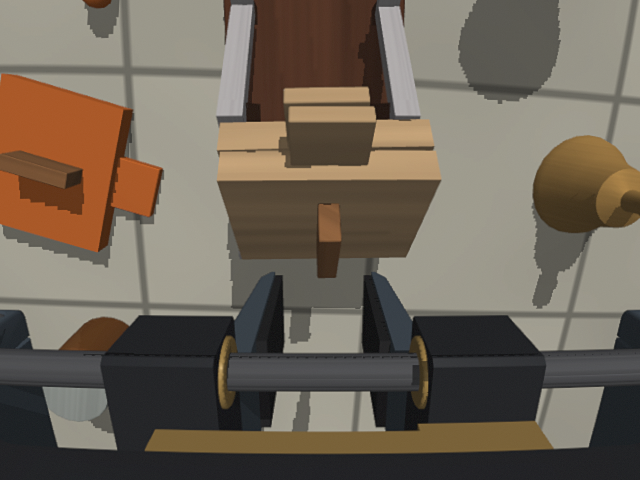

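```bash
python3 -m inch '{"delta_pos": [[15,4,2.8],[20,0.5,0],[15,0,0],[8,0,0],[0,0,0]], "roll": [0.003,0,0,0,0]}' -0.25 20 && python3 to.py 536.7 -51.2 103 2.5; python3 - <<'E'
from ft import *
snap("wrist","w27")
R0,t0=topinit(-1)
r=fit6(getW("w27"),R0,t0);print(r[2:]);report(r[0],r[1],-1)
d=load("w27");T=d["T"];o=r[1]+r[0]@[0,0,-18];q=T[:3,:3].T@(o-T[:3,3]*1000);print("rib grip pt in tool",q.round(1))
E
```

```text
clock: 23.5
eef_pos: [0.5386, -0.0471, 0.1103]
eef_rot: [-0.021, 0.693, 0.012, 0.721]
force: [0.0, -0.3, 1.0]
grip_width: 0.0343
t 23.5 pos [538.6 -47.1 110.3] yaw 2.68 tilt 2.39 F [ 0.  -0.3  1. ] w 34.3
j [-0.13  0.27  2.12 -0.01  0.71 -0.17]
delta tool [ 7.3 -3.9 -2.4] roll 0.003
(np.float64(0.23080736998158358), 35093)
origin in slope frame (lateral,downhill,normal) [-4.6  0.5 37.9] | lift angle of y 0.0 of x -0.1 yaw -0.1
rib grip pt in tool [ 2.9 -4.9 -1.5]
```

```bash
python3 -m inch '{"delta_pos": [[4,-5,0],[4,0,0],[0,0,0]], "roll": [0.002,0,0]}' -0.25 20 && python3 to.py 536.7 -51.2 103 2.5; python3 -m inch '{"delta_pos": [[0,0,0],[0,0,0],[0,0,0],[0,0,0],[0,0,0]], "roll": [0,0,0,0,0]}' -1 25; python3 - <<'E'
from ft import *
from prof import prof
snap("scene","s28");prof("s28","p28",-1)
E
```

```text
clock: 23.85
eef_pos: [0.5404, -0.0524, 0.1036]
eef_rot: [-0.02, 0.692, 0.011, 0.722]
force: [0.7, 0.0, -0.8]
grip_width: 0.0339
t 23.85 pos [540.4 -52.4 103.6] yaw 2.57 tilt 2.55 F [ 0.7  0.  -0.8] w 33.9
j [-0.14  0.29  2.12 -0.01  0.69 -0.17]
delta tool [ 0.5  1.4 -3.7] roll 0.001
clock: 24.35
eef_pos: [0.5403, -0.0524, 0.1046]
eef_rot: [-0.02, 0.692, 0.011, 0.722]
force: [-2.1, 1.1, 3.8]
grip_width: 0.0119
```

View pics/p28.png

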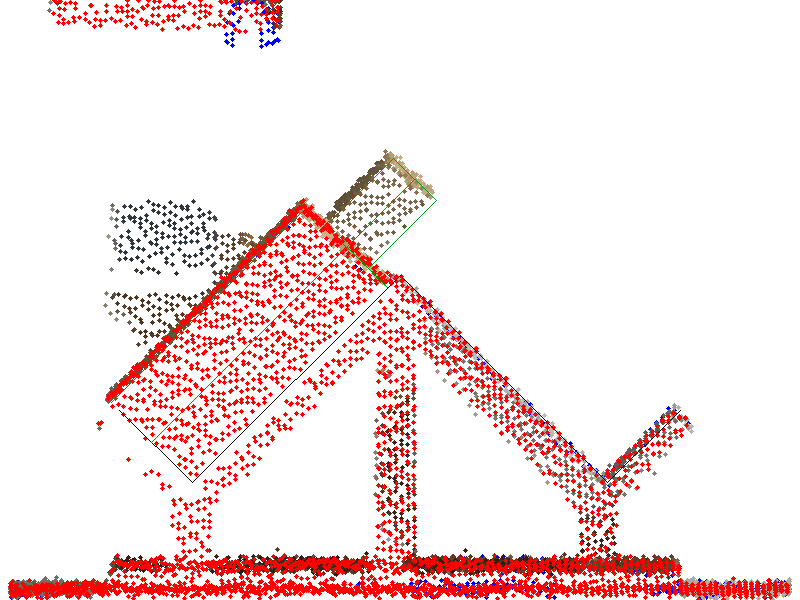

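```bash
python3 -m inch '{"delta_pos": [[-2,-2,0],[-3,-3,0],[-4,-4,0],[-5,-5,0],[-6,-6,0],[0,0,0]], "roll": [0,0,0,0,0,0]}' - 30 && python3 to.py 536.7 -51.2 103 2.5;  python3 - <<'E'
from ft import *
from prof import prof
snap("scene","s29");prof("s29","p29",-1);crop("s29",230,180,400,310,4.5,"s29c")
E
```

```text
clock: 25.0
eef_pos: [0.5409, -0.0741, 0.1268]
eef_rot: [-0.02, 0.691, 0.011, 0.722]
force: [0.2, 0.2, -0.9]
grip_width: 0.0119
t 25.0 pos [540.9 -74.1 126.8] yaw 2.54 tilt 2.64 F [ 0.2  0.2 -0.9] w 11.9
j [-0.18  0.25  2.11 -0.01  0.74 -0.22]
delta tool [23.3 23.4 -4.3] roll 0.001
```

View pics/p29.png

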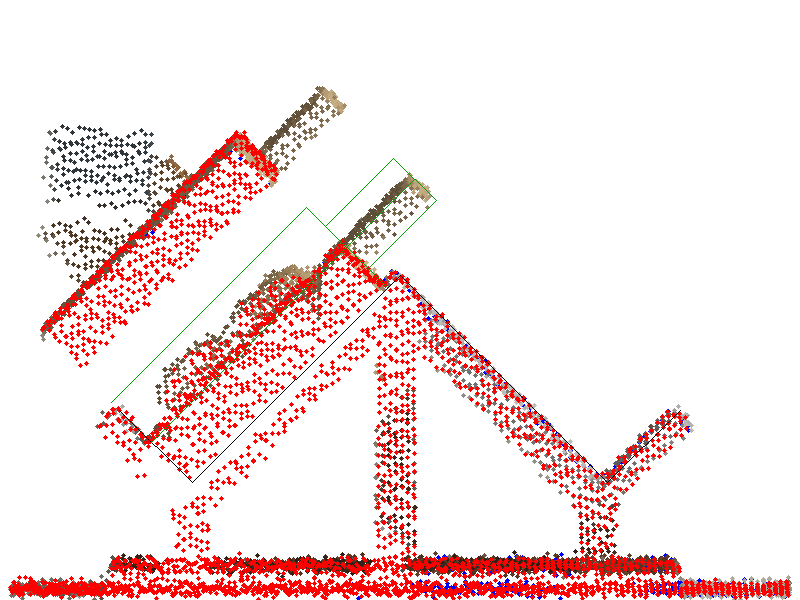

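View pics/s29c.png

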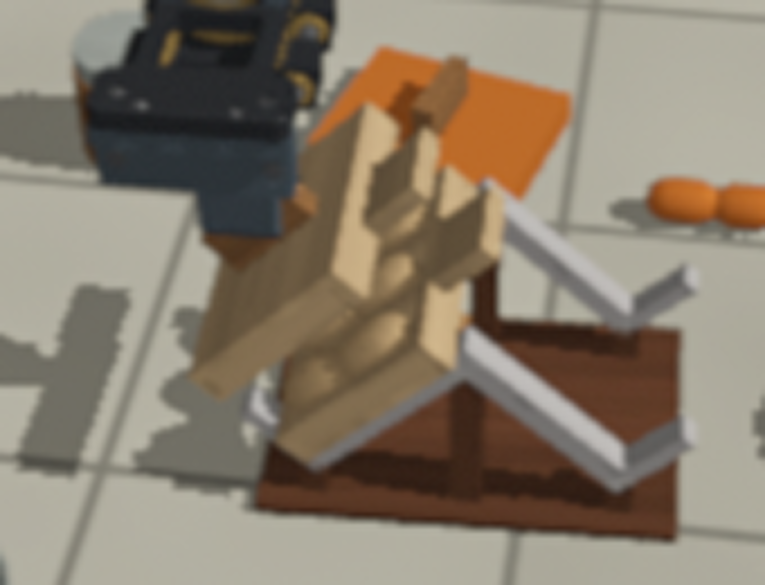

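```bash
python3 -m inch '{"delta_pos": [[-8,-10,0],[-12,-15,-1],[-10,-25,-2],[0,-30,-2],[0,-30,-3],[0,-30,-3],[0,-30,-3],[0,-25,-2],[0,-15,0],[0,0,0]], "roll": [0,0,0,0,0,0,0,0,0,0]}' - 30 && python3 to.py 522 -295 60 2.5
```

```text
clock: 26.05
eef_pos: [0.5315, -0.3013, 0.1684]
eef_rot: [-0.022, 0.69, 0.01, 0.724]
force: [-0.2, 0.6, -1.1]
grip_width: 0.0118
t 26.05 pos [ 531.5 -301.3  168.4] yaw 2.58 tilt 2.94 F [-0.2  0.6 -1.1] w 11.8
j [-0.56  0.28  1.97  0.02  0.84 -0.62]
delta tool [107.7   8.6 -14.4] roll 0.001
```

```bash
python3 -m inch '{"delta_pos": [[20,0,-5],[30,0,-4],[30,0,-3],[20,0,-2],[0,0,0]], "roll": [0,0,0,0,0]}' - 20 && python3 to.py 522 -295 55 2.5; python3 - <<'E'
from ft import *
snap("scene","s30");crop("s30",100,150,300,300,4,"s30c")
E
```

```text
clock: 26.55
eef_pos: [0.523, -0.3029, 0.0676]
eef_rot: [-0.022, 0.689, 0.01, 0.725]
force: [-0.8, 0.5, -0.9]
grip_width: 0.0114
t 26.55 pos [ 523.  -302.9   67.6] yaw 2.62 tilt 3.1 F [-0.8  0.5 -0.9] w 11.4
j [-0.57  0.42  2.01  0.02  0.66 -0.63]
delta tool [12.4  8.2 -1.3] roll 0.002
```

View pics/s30c.png

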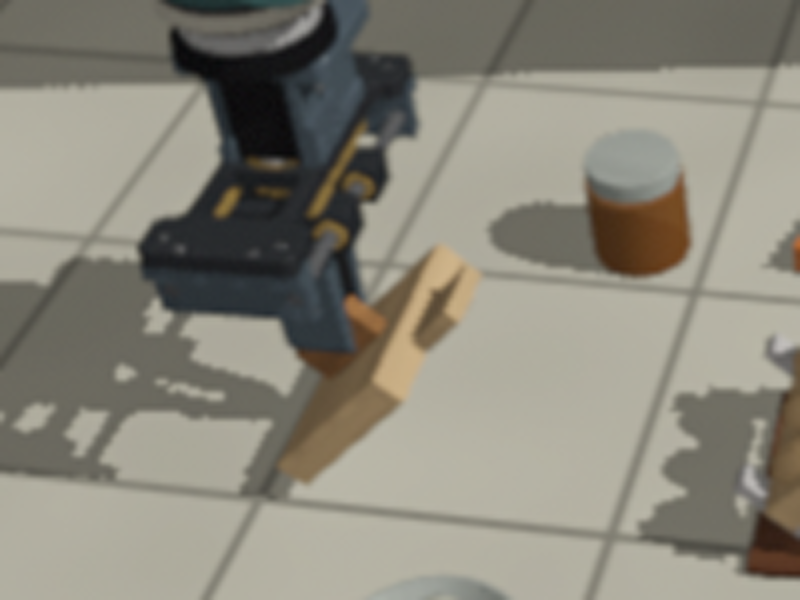

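```bash
python3 -m inch '{"delta_pos": [[8,0,0],[6,1,0],[3,8,0],[2,8,0],[4,7,0],[0,0,0]], "roll": [0,0,0,0,0,0]}' - 8 && python3 to.py 522 -265 31 2.5; python3 - <<'E'
from ft import *
snap("scene","s31");crop("s31",100,150,300,300,4,"s31c")
E
```

```text
clock: 27.2
eef_pos: [0.5265, -0.2782, 0.0484]
eef_rot: [-0.024, 0.686, 0.009, 0.727]
force: [-0.3, 0.6, -1.1]
grip_width: 0.0122
t 27.2 pos [ 526.5 -278.2   48.4] yaw 2.69 tilt 3.52 F [-0.3  0.6 -1.1] w 12.2
j [-0.53  0.44  2.03  0.02  0.61 -0.59]
delta tool [16.8 13.8 -4.9] roll 0.003
```

View pics/s31c.png

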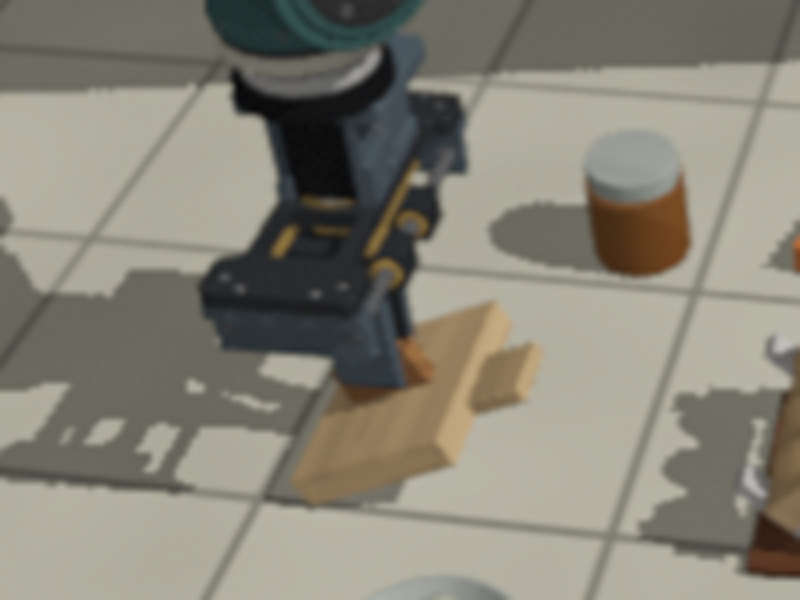

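```bash
python3 -m inch '{"delta_pos": [[4,6,-1],[5,5,-1],[5,3,-1],[3,1,0],[0,0,0]], "roll": [0,0,0,0,0]}' - 6 && python3 to.py 522 -265 31 2.5; python3 - <<'E'
from ft import *
snap("scene","s32");crop("s32",100,150,300,300,4,"s32c")
E
```

```text
clock: 27.75
eef_pos: [0.5243, -0.263, 0.03]
eef_rot: [-0.024, 0.686, 0.008, 0.727]
force: [0.8, 0.6, 1.5]
grip_width: 0.0119
t 27.75 pos [ 524.3 -263.    30. ] yaw 2.69 tilt 3.6 F [0.8 0.6 1.5] w 11.9
j [-0.51  0.46  2.05  0.02  0.57 -0.57]
delta tool [-1.1 -1.9 -2.4] roll 0.003
```

View pics/s32c.png

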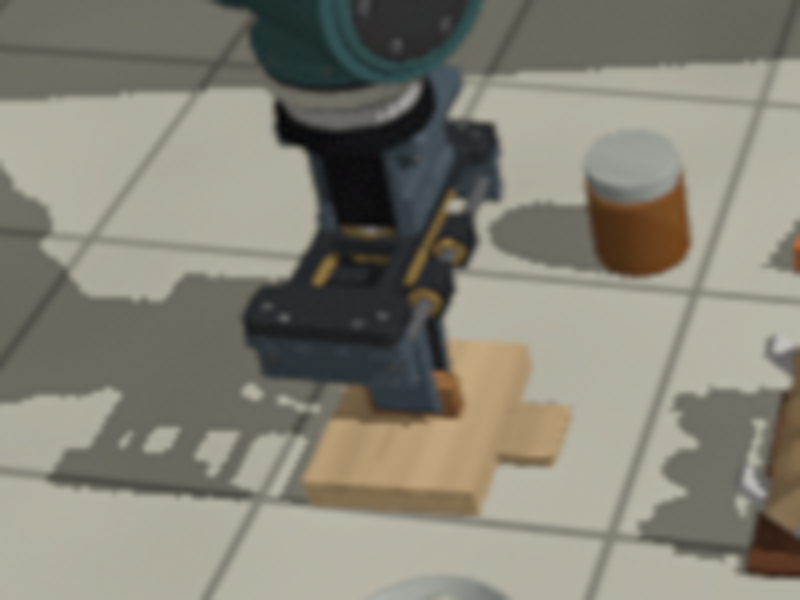

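Flat on the shelf. Release and rise straight up, then check.

```bash
python3 -m inch '{"delta_pos": [[0,0,0],[0,0,0],[0,0,0],[0,0,0],[-10,0,1],[-20,0,1],[-40,0,0],[-40,0,0],[-40,0,0],[0,0,0]], "roll": [0,0,0,0,0,0,0,0,0,0]}' -0.2 20; python3 - <<'E'
from ft import *
from prof import prof
d,W=snap("scene","s33");prof("s33","p33",-1);crop("s33",100,150,400,350,2.66,"s33c")
snap("top","t33");crop("t33",250,190,510,360,3,"t33c")
W=W.reshape(-1,3)*1000;W=W[~np.isnan(W).any(1)]
m=(abs(W[:,0]-523)<56)&(abs(W[:,1]+263)<44)&(W[:,2]>10)&(W[:,2]<27)
P=W[m];A=np.c_[P[:,:2]-[523,-263],np.ones(len(P))];k=np.linalg.lstsq(A,P[:,2],rcond=None)[0];print("shelf tray back plane slope",k.round(3))
E
```

```text
clock: 28.8
eef_pos: [0.5168, -0.2601, 0.1884]
eef_rot: [-0.024, 0.686, 0.008, 0.727]
force: [0.6, -0.3, -0.6]
grip_width: 0.0361
shelf tray back plane slope [-0.0000e+00 -9.0000e-03  1.9485e+01]
```

View pics/p33.png

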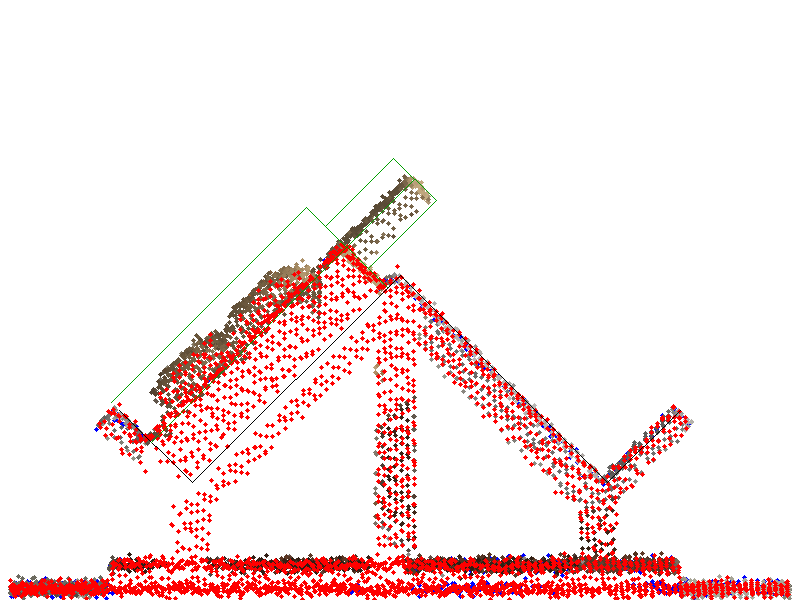

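View pics/s33c.png

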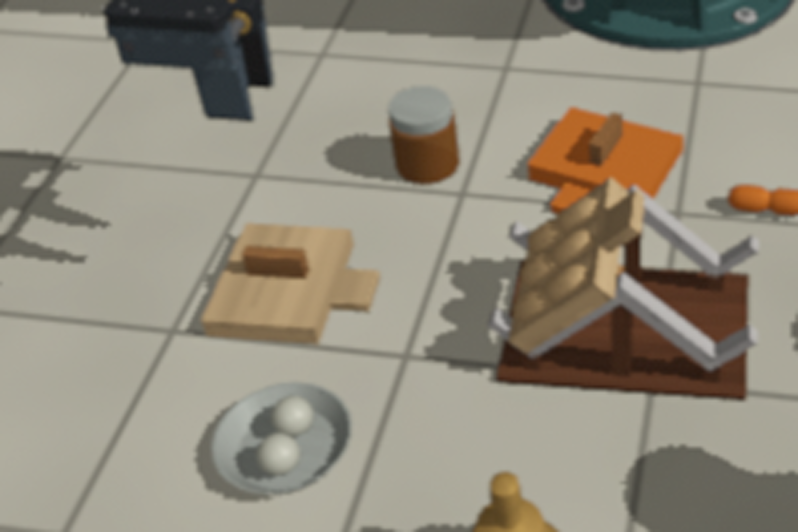

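View pics/t33c.png

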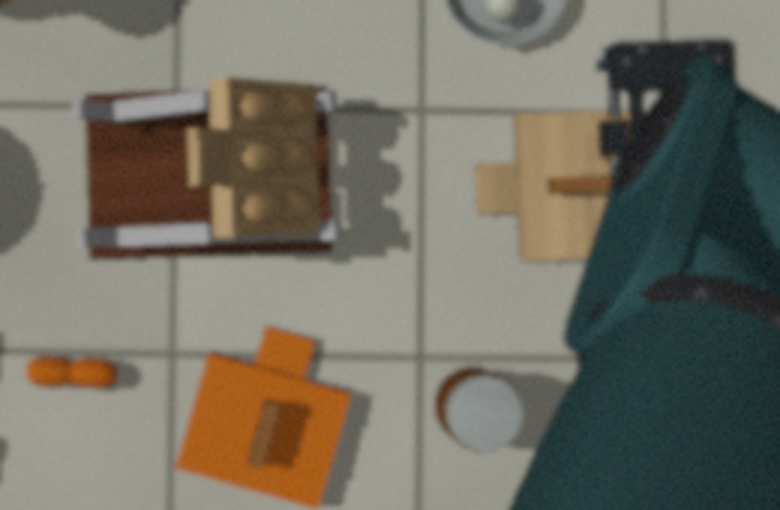

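```bash
python3 - <<'E'
from ft import *
def fo(tag,sx,sy):
    W=getW(tag)
    Rs,t=slope(-1);R0=Z(SA)@Rs;t0=Z(SA)@t+[sx,sy,0]
    Q=(W-t0)@R0
    m=(abs(Q[:,0])<70)&(Q[:,1]>-86)&(Q[:,1]<52)&(Q[:,2]>3)&(Q[:,2]<23)
    P=W[m];pk=[((x,0,15),(15,39,10)) for x in(-36,0,36)]
    def f(p):
        q=(P-(t0+p[:3]))@(R.from_rotvec(p[3:]).as_matrix()@R0)
        return np.maximum(np.min([sdf(q,b) for b in tray[:2]],0),np.max([-sdf(q,b) for b in pk],0))
    r=least_squares(f,np.zeros(6),loss="soft_l1",f_scale=1.,x_scale=[1,1,1,.01,.01,.01]);p=r.x
    print(tag,"offset in slope frame (lat,down,normal)",(R0.T@p[:3]).round(1),"rot in slope axes deg",np.degrees(R0.T@p[3:]).round(2),np.median(abs(r.fun)),len(P))
fo("s33",531.1,24.5);fo("t33",531.1,24.5)
E
```

```text
s33 offset in slope frame (lat,down,normal) [-4.8  1.3  1.5] rot in slope axes deg [-0.14  0.36 -0.13] 0.7688239850240848 1255
t33 offset in slope frame (lat,down,normal) [-6.7  0.   0.3] rot in slope axes deg [ 0.19 -0.03 -0.03] 1.0569616509798365 1412
```

View pics/s33.png

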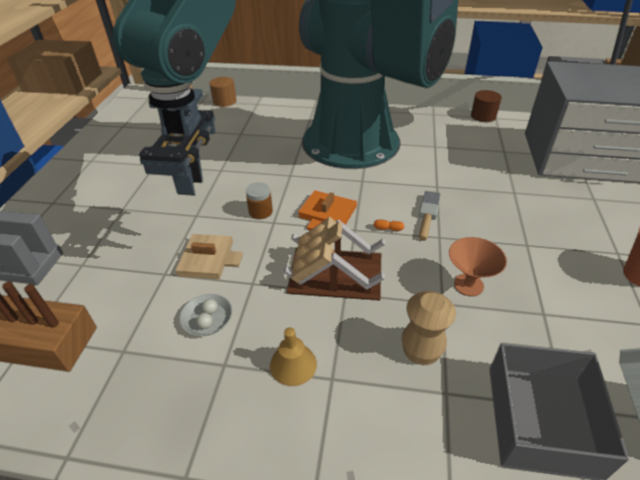

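The scene picture shows the refilled tray at (318,250) on the -y slope. The emptied tray lies face-down, rib up, at (208,255), and every bystander is at its original pixels. I'm handing the job in.

```bash
python3 -c "
from rig import job_done
print(job_done())"
```

```text
the job is handed in; nothing more can be done
None
```

The three blanks are turned over: they now sit in the pockets of the originally empty tray on the stand's -y slope. The emptied tray lies face-down, rib up, on the shelf. I handed in at about 29 s.

**How it went:**
- I laid the empty tray face-down on the full one, hinging it closed on the ears, and let go.
- Then I gripped both ears, lifted the stack and let it swing down in the loosened grip. I lowered it against the -y slope so it tilted onto the rails, and released it.
- Last, I lifted the upper tray off along the slope's normal and set it on the shelf at about (0.52, -0.26).

**Last checks:**
- **Tray with blanks:** flat on the rails and at its lips within about 1 mm. All three blanks are visible in the pockets.
- **Emptied tray:** its back is level within about 0.5° at 19.5 mm height, well clear of the stand.
- **Surroundings:** the bystanders and the orange look-alikes appear unmoved by eye, and the robot is touching nothing.

**Not perfect:**
- **Off centre:** the tray with the blanks sits about 5 to 7 mm off centre sideways on the rails. The scene camera gave 4.8 mm and the top camera 6.7 mm; I left it.
- **Lay-on:** the top tray first caught on the lips, so I moved it uphill and closed it again.
- **Tray slip:** the trays slipped several millimetres against each other during the swing, then settled when released.
- **Tool lean:** the tool drifted about 3° from vertical during the job, with no visible effect on the result.

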